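# Take the lacquered disc out of the drying box

## Task

Raise the clear cover of the drying box well up (to 45 degrees or more) and let go so that it stays up by itself, then slide the cranked lifter under the lacquered wooden disc inside and lift it out. Lower the disc gently on the blade, lacquered face up, onto the middle of the two battens of the open rack, draw the blade out and lay the lifter down flat on the bench, clear of the rack and box. Leave the cover up, keep the gripper off the disc, do not let the disc fall onto the bench, and leave the other things on the bench where they are.

Things in the scene. Friction and masses are not known exactly. Their poses are not given: they have to be found in the camera images.
- box: Plywood drying box fixed to the bench, 110 deep (x), 140 wide (y), 90 high; front open to its -x. Origin: centre of underside. Floor 8 thick, 6 mm walls at sides and back. On the floor two battens 95 long along x, 8 wide, at y = +34 and -34, tops 24 above the bench, 60 clear between them, open from the front; the disc lies across them. The cover closes top and front.
- cover (a joint): Cover angle, rad: 0 shut, grows as the front edge swings up and back, stop 1.2. Friction hinge: stays where left; 2 to 3 N at the bar moves it. Clear 3 mm panel 110 by 140 on top, with an apron 60 high hanging from its front edge over the open front. Raised, the apron overhangs the opening (at 1.1 rad its lower edge is 50 before the box's centre, 160 above the bench).
- cover_bar (a point): Centre of the cover's handle, a round steel bar 10 in diameter, 100 long along the box's y, on two end stays. Shut, it is 78 in front of the box's centre, 127.5 above the bench, 40 out from the cover's top front edge at 55 degrees above level (a hand leaning 35 degrees back towards the robot comes straight on to it). It turns with the cover.
- cover_hinge (a point): Point on the cover's hinge axis (along the box's y), 55 behind the box's centre, 90.5 above the bench.
- disc: Lacquered plywood disc, 84 in diameter, 6 thick, about 35 g, with four small dark dots in its upper face. Origin: centre of its underside, z up. It starts in the box across the two battens, underside 24 above the bench, within 6 mm of the box's centre.
- rack: Open plywood rack fixed to the bench: base 100 (x) by 100 (y) by 8 thick with two battens 95 long along x, 8 wide, centred at y = +34 and -34, tops 24 above the bench, 60 clear between them. Origin: centre of its underside; the blade goes in from -x or from above.
- lifter: Cranked lifter (spatula), about 140 g, loose, lying on its blade. Steel blade 80 (x) by 46 (y) by 3 thick; origin: centre of the blade's underside, x towards its tip, z up. A 7 mm tang at the blade's rear carries a wooden handle rising backwards (-x) at 60 degrees above level. Centre of mass about 15 behind the origin.
- lifter_grip (a point): Point on the axis of the lifter's handle to hold it by, 86.5 behind the lifter's origin and 87 above its underside. The handle is 18 wide (y) by 20 thick, straight, 88 long: 60 below this point and 28 above it along its axis.
- lifter_tip (a point): Middle of the blade's front edge, 40 ahead of the lifter's origin.
- jar: Bystander: jar with a cap, 60 in diameter, 75 high. Origin under its centre.
- weight: Bystander: knobbed brass weight, 48 in diameter, 58 high. Origin under its centre.
- stone: Bystander: white rounded smoothing stone, 75 by 45 by 30. Origin under its centre.
- blank_a: Bystander: small round tan blank, 40 in diameter, 5 thick.
- blank_b: Bystander: another small round tan blank, 40 in diameter, 5 thick.
- punch: Bystander: dark steel hand punch lying along its x, 117 long, 11 thick.
- mallet: Bystander: wooden mallet lying along its x, 260 long.
Things that resemble listed ones, but are neither listed nor needed, are in the scene too. Of the things shaped like the lifter, the steel one is meant.

How it is judged:
By the outcome, as a careful person would: the job done as asked, in the order asked, and still so for the second after the job is handed in, with the robot touching nothing.
It also fails if it takes over 72 s, if anything falls off the work surface, if the arm or the gripper's body presses on something with over 40 N, if the wrist force passes 120 N, or if a joint passes its speed limit or range.

## Robot

A 6-joint arm with a two-finger parallel gripper is mounted at the origin on the work surface. World frame = base frame: x ahead of the robot, y to its left, z up, the work surface at z = 0. Lengths are in m, angles in rad, forces in N, time in s.
With the tool pointing down it reaches from about 0.375 to 0.975 m from the base axis. Payload 3.8 kg.
Tool frame: the origin (TCP) lies midway between the tips of the shut fingers; the grasp point (between the pads) lies 19 mm behind it; z points along the fingers, y is the direction in which the jaws open and shut (so a half turn about z gives the same grasp; the last joint's range is limited). The gripper opens to 85 mm and grips with 20 to 120 N. Pads are 22 mm wide; open, the fingers measure 114 mm over their backs; the gripper's body (76 mm by 85 mm) begins 54 mm behind the grasp point. The pads swing forward as they close: fully open they stand 13 mm farther back than shut.
Start: joints at [-1.222, 0.264, 1.604, -0, 1.274, -0.037], TCP at [0.254, -0.625, 0.231] pointing down, gripper open.
Joint ranges: [-2.63, 2.63], [-0.94, 2.18], [0.31, 2.57], [-1.31, 4.45], [0, 2.66], [-2.55, 2.55]. Speed limits (rad/s): [2.57, 2.57, 3.14, 3.14, 3.14, 3.14].

## Interface

Orientations are given as a rotation vector (axis times angle).
In Python, from workcell import bot gives the robot as it stands.
- The arm moves only by the tool arm_command, never from a script. Its argument "targets" is text: rows parted by semicolons, each of 7 numbers parted by spaces: the shift along the tool's x, y, z in mm, then the turn, a rotation vector about the tool's x, y, z in degrees, then the opening, from 0 (shut) to 1 (fully open). A call has 1 to 10 rows; each row is the pose to reach, as a shift and turn from the pose commanded when the call began, along the tool's axes at that moment; what a row does not reach only later rows make up. A row lasts 1/12 s, in which the tool goes at most 41.7 mm and 7.16 degrees, less where a joint would pass 70% of its speed; a pose out of reach is approached as far as the arm can. A call with a gripper value outside its range is refused whole. The fingers move at their own pace and stop on an object; "newtons" is the grip in N (left out, the last holds). Time passes only in rows, so rows that repeat a pose let the fingers close. It gives the time, the measured TCP pose, the force and the opening at its end, in the units of the state.
- bot.read_state(): the state, without advancing time (a new reading comes with each control period).
- bot.read_camera(name): name is "scene" or "top" or "wrist"; returns (picture, depth): 400x640x3 uint8, blue, green, red; 400x640 float32, m along the optical axis (not along the pixel's ray), 0 where there is no reading.
- bot.camera_params(name): a dict with "fov_y" (degrees; the focal length in pixels is half the picture's height over the tangent of half this angle, whatever the lens; pixels are square), "cx", "cy" (the principal point, pixels), "k1" (the pictures are not rectified: a ray, as slopes to the right and down, at radius r is drawn at 1 + k1 r^2 times it, then the intrinsics apply), "xyz" and "rotation" of the camera in the world; the wrist camera has in their place "T_tool_cam" (4x4, takes a point from camera to tool coordinates, whose origin is the TCP and whose axes are the flange's). Camera axes: x right, y up, looking along -z (the intrinsics and any distortion apply to the point x, -y, -z); pixel columns grow to the right and rows downward; lengths in m; the calibration is good to about 2 mm. A picture is of the moment at which its call begins: read the wrist's pose just before it. camera_params takes no time and is no camera call.
- bot.finish_job(): hands the job in, once; it reports no verdict.
The state is a dict: "time": time; "q": joint angles; "joint_vel": joint speeds; "joint_torque": joint torques, N m; "tool_pos": TCP position; "tcp_rot": TCP orientation; "wrist_force": force on the tool from outside, world axes, zero at the start; "torque": the same for the moment, N m; "width": opening from 0.0 (shut) to 1.0 (fully open).
Only numpy, scipy, OpenCV 4.12 (cv2) and the standard library are available. Lean on these libraries where they do the work, as an engineer would, in place of code of your own. Each camera call takes 0.05 s, during which the arm holds its last target.

## Working session

There is one attempt and no reset: what is moved stays moved. The work goes in short steps, Python scripts to look and compute and a tool call to move; the robot and the scene stay as the last step left them, time stands still between calls to the robot, and variables do not carry over. Pictures are saved under pics/ and viewed, and the job is handed in when it is done.

Besides the shell and the picture viewer there is one more tool, called after "Request:" by a JSON object that holds its "method" and its "body", one argument or row to a line. arm_command: Moves the arm, as the interface text tells. Its arguments: {"type":"object","properties":{"targets":{"type":"string"},"newtons":{"type":"number"}},"required":["targets"]}

```bash
mkdir -p pics; ls; cat > h.py <<'E'
import numpy as np, cv2
from scipy.spatial.transform import Rotation as R
from workcell import bot
def snap(name,fn):
    s=bot.read_state(); im,d=bot.read_camera(name); p=bot.camera_params(name)
    cv2.imwrite(f'pics/{fn}.png',im)
    T=np.eye(4)
    if name=='wrist':
        W=np.eye(4);W[:3,:3]=R.from_rotvec(s['tcp_rot']).as_matrix();W[:3,3]=s['tool_pos']
        T=W@np.array(p['T_tool_cam'])
    else:
        r=np.array(p['rotation']);T[:3,:3]=r if r.shape==(3,3) else R.from_rotvec(r).as_matrix();T[:3,3]=p['xyz']
    np.savez(f'pics/{fn}.npz',im=im,d=d,T=T,k=[p['fov_y'],p['cx'],p['cy'],p['k1']])
    return load(fn)
def load(fn):
    z=np.load(f'pics/{fn}.npz'); return dict(im=z['im'],d=z['d'],T=z['T'],k=z['k'])
def slopes(c,uv):
    f=200/np.tan(np.radians(c['k'][0]/2)); _,cx,cy,k1=c['k']
    uv=np.atleast_2d(np.array(uv,float)); q=(uv-[cx,cy])/f
    x=q.copy()
    for _ in range(30): x=q/(1+k1*(x**2).sum(1,keepdims=True))
    return x
def rays(c,uv):
    x=slopes(c,uv); d=np.c_[x[:,0],-x[:,1],-np.ones(len(x))]
    return c['T'][:3,3], d@c['T'][:3,:3].T
def plane(c,uv,z):
    o,d=rays(c,uv); return o+d*((z-o[2])/d[:,2:3])
def pts(c,uv):
    uv=np.atleast_2d(uv); o,d=rays(c,uv); D=c['d'][uv[:,1].astype(int),uv[:,0].astype(int)]
    return o+d*D[:,None]
def cloud(c):
    v,u=np.mgrid[0:400,0:640]; P=pts(c,np.c_[u.ravel(),v.ravel()]).reshape(400,640,3); return P
def proj(c,P):
    P=np.atleast_2d(P); q=(P-c['T'][:3,3])@c['T'][:3,:3]; s=np.c_[q[:,0],-q[:,1]]/-q[:,2:3]
    f=200/np.tan(np.radians(c['k'][0]/2)); return s*(1+c['k'][3]*(s**2).sum(1,keepdims=True))*f+c['k'][1:3]
E
python3 - <<'E'
from h import *
for n in ['scene','top']:
    c=snap(n,n+'0'); print(n,c['T'].round(3).tolist(),c['k'],(c['d']>0).mean())
print(bot.read_state()); print(bot.camera_params('wrist'))
E
```

```text
pics
scene [[0.486, -0.752, 0.446, 1.137], [0.874, 0.418, -0.247, -0.247], [-0.001, 0.51, 0.86, 1.186], [0.0, 0.0, 0.0, 1.0]] [4.37812090e+01 3.26475492e+02 2.02783403e+02 1.09722638e-02] 0.99595703125
top [[-0.02, 0.98, -0.199, 0.324], [-1.0, -0.023, -0.012, 0.057], [-0.017, 0.199, 0.98, 1.187], [0.0, 0.0, 0.0, 1.0]] [ 5.75114889e+01  3.12620361e+02  2.00336095e+02 -7.75460350e-02] 0.99619140625
{'time': 0.1, 'q': array([-1.22188549e+00,  2.64706191e-01,  1.60528676e+00, -3.39433614e-06,
        1.27372278e+00, -3.68831808e-02]), 'joint_vel': array([ 0.00124226, -0.00118898, -0.00223824,  0.00060973,  0.00045754,
       -0.00148787]), 'joint_torque': array([-4.66492529e-04, -5.16709507e+01, -3.68589771e+01, -1.04251756e-04,
        6.30333525e-03, -4.30911200e-06]), 'tool_pos': array([ 0.25376979, -0.62473275,  0.23004079]), 'tcp_rot': array([-3.08126726e+00, -6.01852222e-01,  5.22871188e-04]), 'wrist_force': array([ 0.37311973,  0.45850253, -0.1192344 ]), 'torque': array([-0.01126682,  0.04031823, -0.04267078]), 'width': 1.0001132903596446}
{'fov_y': 67.0036220834782, 'cx': 321.06538128941554, 'cy': 198.1888916155701, 'k1': -0.020420537234866195, 'T_tool_cam': array([[ 5.93913644e-04,  9.62962659e-01,  2.69634130e-01,
         6.83102775e-02],
       [ 9.99999806e-01, -6.22427512e-04,  2.02530873e-05,
         7.93276590e-04],
       [ 1.87330667e-04,  2.69634066e-01, -9.62962842e-01,
        -1.42146483e-01],
       [ 0.00000000e+00,  0.00000000e+00,  0.00000000e+00,
         1.00000000e+00]])}
```

View pics/scene0.png

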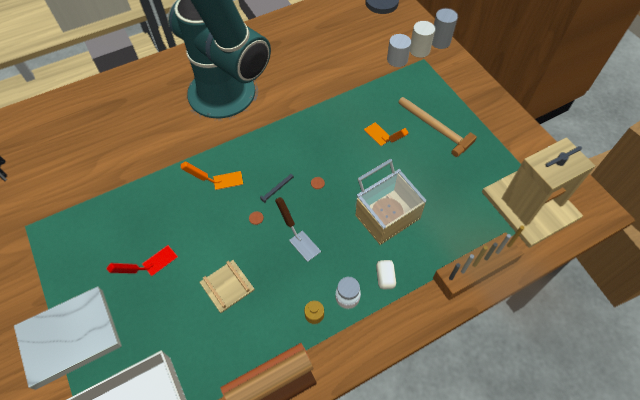

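View pics/top0.png

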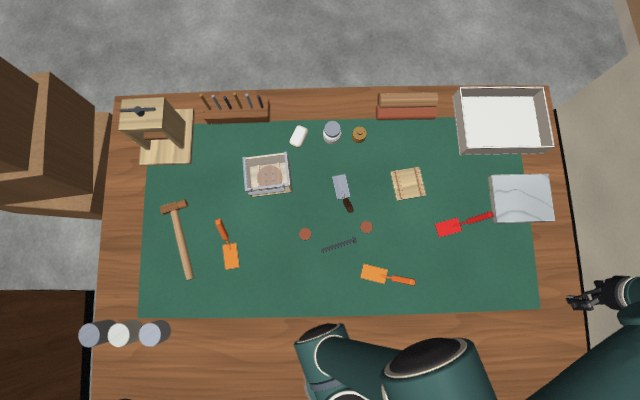

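The scene picture shows the box at (391,206), the steel lifter at (300,235) and the rack at (227,285). In the top picture they are at (267,173), (342,192) and (408,184). Next I measure them, working on enlarged crops.

```bash
python3 - <<'E'
from h import *
c=load('top0'); im=c['im']
def crop(c,x0,y0,x1,y1,k,fn): cv2.imwrite(f'pics/{fn}.png',cv2.resize(c['im'][y0:y1,x0:x1],None,fx=k,fy=k,interpolation=cv2.INTER_CUBIC))
crop(c,235,140,435,220,4,'topcrop')
s=load('scene0'); crop(s,190,150,440,320,3,'scenecrop')
P=cloud(c); green=np.median(P[250:300,250:350,2]); print('mat z',green)
# height blobs
h=(P[...,2]>0.012)&(P[...,0]>0.25)&(P[...,0]<1.0)&(abs(P[...,1])<0.6)
h[300:]=0
n,l,st,ce=cv2.connectedComponentsWithStats(h.astype(np.uint8))
for i in range(1,n):
    if st[i,4]>15: 
        q=P[l==i]; print(st[i],q.min(0).round(3),q.max(0).round(3))
E
```

```text
mat z 0.0013075689196643259
[ 453   86   64   69 1262] [ 0.324 -0.6    0.012] [0.936 0.057 1.187]
[ 199   92   71   32 1596] [0.324 0.057 0.012] [0.917 0.436 1.187]
[ 376   92   62   28 1608] [ 0.324 -0.352  0.013] [0.931 0.057 1.187]
[ 129   97   65   67 2904] [0.324 0.057 0.012] [0.902 0.6   1.187]
[323 121  19  23 344] [ 0.324 -0.026  0.013] [0.813 0.057 1.187]
[289 125  19  23 277] [0.324 0.057 0.013] [0.824 0.148 1.187]
[352 126  15  16 186] [ 0.324 -0.112  0.013] [0.81  0.057 1.187]
[ 242  152   50   45 1856] [0.324 0.057 0.015] [0.704 0.291 1.187]
[409 167  16  28 118] [ 0.324 -0.297  0.012] [0.665 0.057 1.187]
[394 170  10  30 112] [ 0.324 -0.226  0.012] [0.656 0.057 1.187]
[ 460  174   60   52 1390] [ 0.324 -0.6    0.012] [0.635 0.057 1.187]
[343 197  10  16 101] [ 0.505 -0.047  0.016] [ 0.571 -0.024  0.119]
[159 200  35  80 785] [0.315 0.057 0.013] [0.573 0.582 1.187]
[216 219  14  26 163] [0.425 0.341 0.012] [0.493 0.364 0.117]
[343 237  13   7  32] [ 0.324 -0.061  0.012] [0.439 0.057 1.187]
[329 244   9   6  18] [ 0.402 -0.003  0.012] [0.418 0.023 0.016]
[386 275  29  11 162] [ 0.286 -0.219  0.012] [0.324 0.057 1.187]
[580 282  60  17 645] [ 0.25  -0.6    0.295] [0.324 0.057 1.187]
```

View pics/topcrop.png

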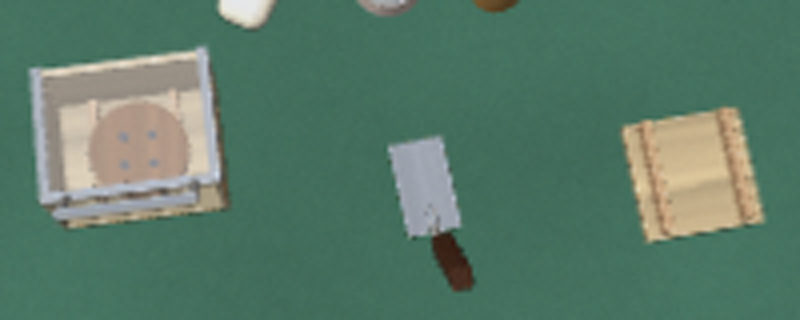

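View pics/scenecrop.png

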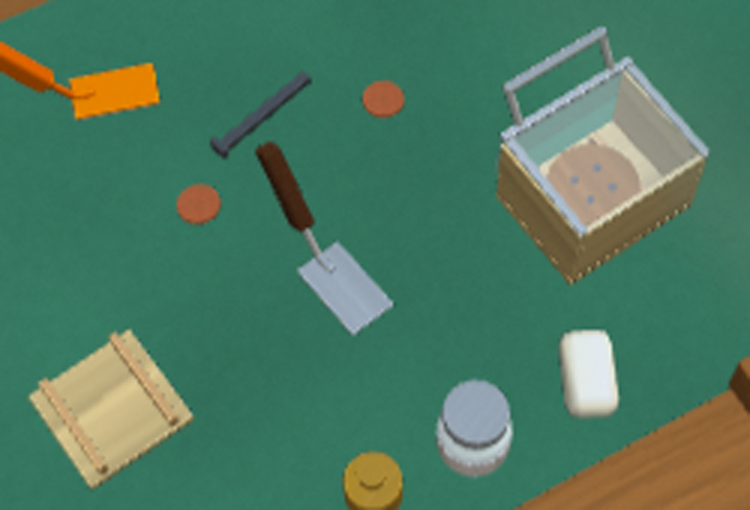

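```bash
python3 - <<'E'
from h import *
t=load('top0'); s=load('scene0')
T=lambda L:np.array(L)/4+[235-.375,140-.375]
S=lambda L:np.array(L)/3+[190-.33,150-.33]
def show(n,A):
    print(n,(A*1000).round(0).tolist(),'mean',(A.mean(0)*1000).round(1))
for nm,f,c,b,r,p in [('top',T,t,[[389,146],[442,137],[461,225],[410,237]],[[622,127],[740,108],[764,220],[648,241]],[[32,70],[206,50],[218,188],[42,202]]),
 ('scene',S,s,[[393,304],[353,333],[299,272],[338,243]],[[94,487],[30,398],[128,331],[192,415]],[[583,235],[706,153],[628,63],[507,138]])]:
    show(nm+' blade',plane(c,f(b),.003)); show(nm+' rack',plane(c,f(r),.008)); show(nm+' panel',plane(c,f(p),.092))
show('bar top',plane(t,T([[55,213],[200,197]]),.1275)); show('bar sc',plane(s,S([[508,88],[602,33]]),.1275))
def lin(p,q): 
    v=q-p; return np.degrees(np.arctan2(v[1],v[0]))
# colour mask blade/handle axis
for c,nm in((t,'top'),(s,'sc')):
    hsv=cv2.cvtColor(c['im'],cv2.COLOR_BGR2HSV)
    P=cloud(c)
    # disc dots: disc mask brownish
def tri(u1,u2):
    o1,d1=rays(t,u1);o2,d2=rays(s,u2);out=[]
    for a,b in zip(d1,d2):
        A=np.c_[a,-b];x=np.linalg.lstsq(A,o2-o1,rcond=None)[0];out.append(((o1+a*x[0]+o2+b*x[1])/2,np.linalg.norm(o1+a*x[0]-o2-b*x[1])))
    return out
# disc dots: top  (123,137),(152,134),(124,165),(153,162); 
print((plane(t,T([[123,137],[152,134],[124,165],[153,162]]),.03)*1000).round(0).tolist())
print((plane(s,S([[574,180],[597,167],[613,187],[590,199]]),.03)*1000).round(0).tolist())
for a,b in zip(T([[55,213],[200,197],[462,288]]),S([[508,88],[602,33],[265,148]])):
    print([ (x[0]*1000).round(0).tolist()+[round(x[1]*1000,1)] for x in tri([a],[b])])
E
```

```text
top blade [[646.0, 6.0, 3.0], [653.0, -39.0, 3.0], [577.0, -52.0, 3.0], [567.0, -9.0, 3.0]] mean [610.7 -23.3   3. ]
top rack [[656.0, -190.0, 8.0], [671.0, -291.0, 8.0], [574.0, -303.0, 8.0], [558.0, -205.0, 8.0]] mean [ 614.9 -247.3    8. ]
top panel [[691.0, 290.0, 92.0], [704.0, 152.0, 92.0], [591.0, 143.0, 92.0], [584.0, 280.0, 92.0]] mean [642.5 216.2  92. ]
scene blade [[645.0, 8.0, 3.0], [652.0, -35.0, 3.0], [577.0, -49.0, 3.0], [568.0, -6.0, 3.0]] mean [610.4 -20.6   3. ]
scene rack [[672.0, -283.0, 8.0], [575.0, -300.0, 8.0], [558.0, -204.0, 8.0], [654.0, -188.0, 8.0]] mean [ 614.8 -243.6    8. ]
scene panel [[703.0, 156.0, 92.0], [687.0, 290.0, 92.0], [577.0, 283.0, 92.0], [592.0, 150.0, 92.0]] mean [639.7 219.9  92. ]
bar top [[567.0, 263.0, 127.0], [576.0, 154.0, 127.0]] mean [571.3 208.3 127.5]
bar sc [[567.0, 163.0, 127.0], [558.0, 264.0, 127.0]] mean [562.6 213.4 127.5]
[[652.0, 226.0, 30.0], [654.0, 202.0, 30.0], [628.0, 225.0, 30.0], [630.0, 201.0, 30.0]]
[[628.0, 202.0, 30.0], [626.0, 227.0, 30.0], [651.0, 228.0, 30.0], [651.0, 204.0, 30.0]]
[[559.0, 221.0, 102.0, np.float64(93.7)]]
[[581.0, 187.0, 197.0, np.float64(88.7)]]
[[507.0, -40.0, 105.0, np.float64(2.5)]]
```

```bash
cat >> h.py <<'E'
def Rz(zdir,xhint):
    z=np.array(zdir,float);z/=np.linalg.norm(z);x=np.array(xhint,float);x-=z*(x@z);x/=np.linalg.norm(x)
    return np.c_[x,np.cross(z,x),z]
def lean(deg,head,xdeg):
    """tool z leans deg from straight down towards heading (deg); tool x near horizontal heading xdeg"""
    L,a,b=np.radians([deg,head,xdeg]); return Rz([np.sin(L)*np.cos(a),np.sin(L)*np.sin(a),-np.cos(L)],[np.cos(b),np.sin(b),0])
def go(p,Rm,base=None):
    s=bot.read_state(); R0=R.from_rotvec(s['tcp_rot']).as_matrix() if base is None else base[1]
    p0=s['tool_pos'] if base is None else base[0]
    d=R0.T@(np.array(p)-p0)*1000; w=R.from_matrix(R0.T@Rm).as_rotvec(degrees=True)
    n=max(np.linalg.norm(d)/41.7,np.linalg.norm(w)/7.16)
    print('shift',d.round(1),'turn',w.round(1),'rows>=',round(n,1))
E
python3 - <<'E'
from h import *
go([.55,-.15,.38],lean(0,0,79))
go([.44,.13,.33],lean(0,0,100))
E
```

```text
shift [ 453.1 -328.7 -149.2] turn [ -0.1  -0.1 -56.9] rows>= 13.9
shift [ 456.6 -629.4  -98.6] turn [ -0.1  -0.1 -77.9] rows>= 18.8
```

Request:
{"method": "arm_command", "body": {
  "targets": "453 -329 -149 0 0 -57 1;453 -329 -149 0 0 -57 1;453 -329 -149 0 0 -57 1;453 -329 -149 0 0 -57 1;453 -329 -149 0 0 -57 1;453 -329 -149 0 0 -57 1;453 -329 -149 0 0 -57 1;453 -329 -149 0 0 -57 1;453 -329 -149 0 0 -57 1;453 -329 -149 0 0 -57 1"
}}

```text
time: 0.93
tool_pos: [0.4672, -0.2816, 0.3386]
tcp_rot: [-2.422, -2.0, 0.0]
wrist_force: [0.5, 0.1, 0.3]
width: 0.999
```

```bash
python3 - <<'E'
from h import *
s=bot.read_state();print(s['time'],s['tool_pos'],s['q'].round(2))
go([.55,-.15,.38],lean(0,0,79))
E
```

```text
0.9333 [ 0.46717151 -0.2815785   0.33858887] [-0.59 -0.03  1.74 -0.    1.44 -0.4 ]
shift [144.9  56.5 -41.4] turn [-0.  -0.   0.1] rows>= 3.9
```

Request:
{"method": "arm_command", "body": {
  "targets": "145 56 -41 0 0 0 1;145 56 -41 0 0 0 1;145 56 -41 0 0 0 1;145 56 -41 0 0 0 1;145 56 -41 0 0 0 1;145 56 -41 0 0 0 1"
}}

```text
time: 1.43
tool_pos: [0.55, -0.15, 0.3795]
tcp_rot: [2.418, 2.005, -0.0]
wrist_force: [-0.6, -0.1, -0.1]
width: 0.999
```

```bash
python3 - <<'E'
from h import *
c=snap('wrist','w1'); s=bot.read_state();print(s['tool_pos'],s['joint_vel'].round(2))
go([.46,.13,.34],lean(0,0,100))
E
```

```text
[ 0.54919453 -0.15120385  0.37892555] [-0.04 -0.    0.02 -0.    0.   -0.  ]
shift [ 259.6 -140.2   38.9] turn [ -0.1   0.  -20.8] rows>= 7.1
```

View pics/w1.png

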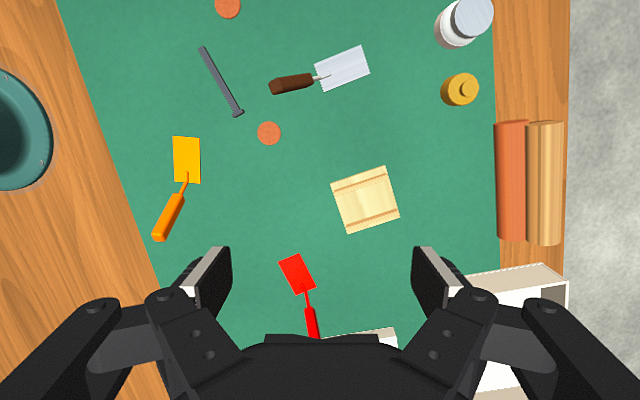

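The wrist picture shows the steel blade at (342,68), its dark handle at (292,84), and the rack at (365,200). I measure these with colour masks.

```bash
python3 - <<'E'
from h import *
c=load('w1'); im=c['im']; hsv=cv2.cvtColor(im,cv2.COLOR_BGR2HSV)
print(hsv[68,342],hsv[200,365],hsv[84,292],hsv[30,300])
def box(m,z,n):
    cs,_=cv2.findContours(m.astype(np.uint8),cv2.RETR_EXTERNAL,cv2.CHAIN_APPROX_NONE); k=max(cs,key=cv2.contourArea)
    P=plane(c,k[:,0,:],z)*1000
    (ctr,sz,a)=cv2.minAreaRect(P[:,:2].astype(np.float32)); print(n,np.round(ctr,1),np.round(sz,1),round(a,1))
    return P
g=((hsv[...,0]>50)&(hsv[...,0]<95)&(hsv[...,1]>80))
def roi(x0,y0,x1,y1):
    m=np.zeros(g.shape,bool);m[y0:y1,x0:x1]=1;return m
m=roi(312,35,385,105)&~g&(hsv[...,1]<60); m=cv2.morphologyEx(m.astype(np.uint8),cv2.MORPH_OPEN,np.ones((9,9)))
box(m,.003,'blade')
m=roi(320,155,410,245)&~g; P=box(m,.008,'rack')
# battens: triangulation not required
cv2.imwrite('pics/w1c.png',cv2.resize(im[30:250,255:415],None,fx=3.5,fy=2.7*3.5/3.5*1.0,interpolation=cv2.INTER_CUBIC))
E
```

```text
[103  15 237] [ 27  65 253] [ 12 173  90] [ 77 127 153]
blade [607.2 -21. ] [82.8 46.2] 10.3
rack [ 612.6 -243.1] [101.6 102.8] 8.5
```

Request:
{"method": "arm_command", "body": {
  "targets": "260 -140 39 0 0 -21 1;260 -140 39 0 0 -21 1;260 -140 39 0 0 -21 1;260 -140 39 0 0 -21 1;260 -140 39 0 0 -21 1;260 -140 39 0 0 -21 1;260 -140 39 0 0 -21 1;260 -140 39 0 0 -21 1;260 -140 39 0 0 -21 1;260 -140 39 0 0 -21 1"
}}

```text
time: 2.32
tool_pos: [0.4608, 0.1287, 0.3399]
tcp_rot: [2.017, 2.408, -0.002]
wrist_force: [-0.1, -0.1, -0.1]
width: 1.005
```

```bash
python3 - <<'E'
from h import *
c=snap('wrist','w2'); s=bot.read_state();print(s['tool_pos'],s['q'].round(2))
E
```

```text
[0.46118811 0.12829456 0.34025669] [ 0.22 -0.16  1.85 -0.    1.45  0.05]
```

View pics/w2.png

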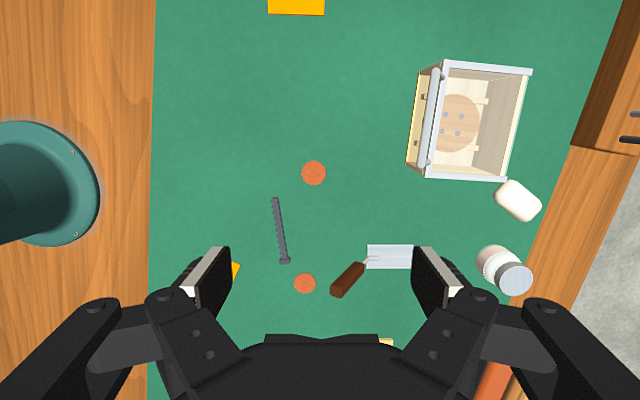

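```bash
python3 - <<'E'
from h import *
c=load('w2'); im=c['im']
cv2.imwrite('pics/w2c.png',cv2.resize(im[50:195,395:545],None,fx=4,fy=4,interpolation=cv2.INTER_CUBIC))
E
```

```text
(no output)
```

View pics/w2c.png

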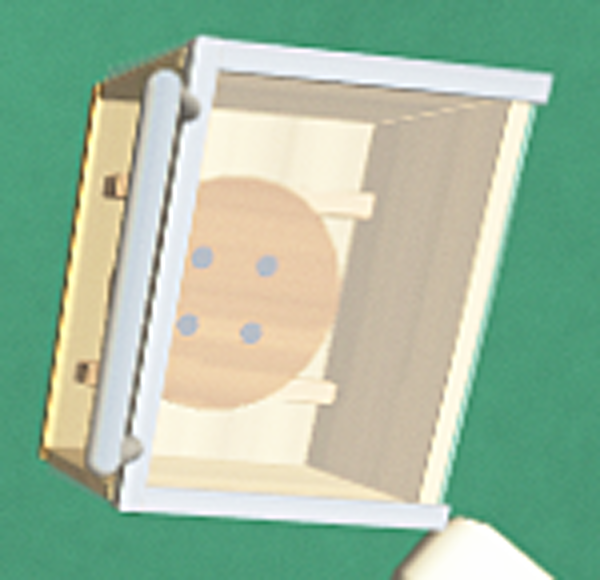

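```bash
python3 - <<'E'
from h import *
c=load('w2')
C=lambda L:np.array(L)/4+[395-.375,50-.375]
a=plane(c,C([[163,75],[105,470]]),.1275)*1000; print('bar',a.round(1).tolist(),a.mean(0))
a=plane(c,C([[197,38],[552,75],[445,527],[122,510]]),.092)*1000; print('panel',a.round(1).tolist(),a.mean(0))
a=plane(c,C([[203,257],[267,265],[188,325],[251,332]]),.030)*1000; print('dots',a.mean(0))
a=plane(c,C([[122,187],[96,373]]),.022)*1000; print('battens',a.tolist(),a.mean(0))
E
```

```text
bar [[563.6, 264.4, 127.5], [576.4, 155.8, 127.5]] [570.03798862 210.12025183 127.5       ]
panel [[582.4, 283.2, 92.0], [691.8, 293.3, 92.0], [706.2, 153.5, 92.0], [598.2, 139.9, 92.0]] [644.65836971 217.47593774  92.        ]
dots [638.69926571 215.35023866  30.        ]
battens [[593.3399882062067, 245.587877895653, 22.00000000000002], [601.3059800778534, 179.15550677620078, 22.00000000000002]] [597.32298414 212.37169234  22.        ]
```

```bash
python3 - <<'E'
from h import *
bar=np.array([.567,.210,.1275]); Rm=lean(35,6.2,96.2); z=Rm[:,2]
go(bar-.09*z,Rm)
go(bar+.017*z,Rm)
E
```

```text
shift [ 65.7  66.9 138.9] turn [-35.   -1.1   3.7] rows>= 4.9
shift [ 61.7 128.2 226.6] turn [-35.   -1.1   3.7] rows>= 6.4
```

Request:
{"method": "arm_command", "body": {
  "targets": "66 67 139 -35 -1 4 1;66 67 139 -35 -1 4 1;66 67 139 -35 -1 4 1;66 67 139 -35 -1 4 1;66 67 139 -35 -1 4 1;66 67 139 -35 -1 4 1;66 67 139 -35 -1 4 1;66 67 139 -35 -1 4 1;66 67 139 -35 -1 4 1"
}}

```text
time: 3.12
tool_pos: [0.5179, 0.2062, 0.2044]
tcp_rot: [1.785, 1.977, 0.632]
wrist_force: [0.8, 0.8, 0.6]
width: 0.998
```

```bash
python3 - <<'E'
from h import *
c=snap('wrist','w3'); s=bot.read_state();print(s['tool_pos'],s['q'].round(2))
bar=np.array([.567,.210,.1275]); Rm=lean(35,6.2,96.2); z=Rm[:,2]
go(bar-.09*z,Rm)
go(bar+.017*z,Rm)
E
```

```text
[0.51807622 0.20645811 0.20474091] [ 0.46 -0.27  2.31 -0.38  0.55  0.63]
shift [-1.8 -4.1  1.4] turn [ 0.2 -0.1 -0.4] rows>= 0.1
shift [ -2.   -4.6 108.4] turn [ 0.2 -0.1 -0.4] rows>= 2.6
```

View pics/w3.png

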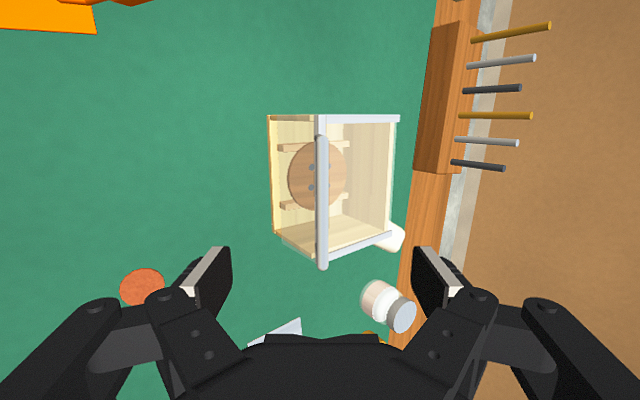

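The bar appears at column 322, which is centred between the jaws, so I go straight in.

Request:
{"method": "arm_command", "body": {
  "targets": "0 0 107 0 0 0 1;0 0 107 0 0 0 1;0 0 107 0 0 0 1;0 0 107 0 0 0 1;0 0 107 0 0 0 1"
}}

```text
time: 3.58
tool_pos: [0.5777, 0.2128, 0.1136]
tcp_rot: [1.787, 1.98, 0.626]
wrist_force: [0.3, 0.5, 0.1]
width: 1.002
```

Request:
{"method": "arm_command", "body": {
  "targets": "0 0 0 0 0 0 0;0 0 0 0 0 0 0;0 0 0 0 0 0 0;0 0 0 0 0 0 0;0 0 0 0 0 0 0;0 0 0 0 0 0 0;0 0 0 0 0 0 0;0 0 0 0 0 0 0",
  "newtons": 30
}}

```text
time: 4.25
tool_pos: [0.5765, 0.214, 0.1144]
tcp_rot: [1.784, 1.981, 0.631]
wrist_force: [-0.6, 0.9, 1.6]
width: 0.103
```

```bash
python3 - <<'E'
from h import *
c=snap('wrist','w4'); s=bot.read_state();print(s)
E
```

```text
{'time': 4.3, 'q': array([ 0.41008676, -0.01967696,  2.2880611 , -0.54973183,  0.3278008 ,
        0.77970913]), 'joint_vel': array([-0.00041516,  0.00633602,  0.00121484, -0.00053601,  0.00012319,
       -0.00177818]), 'joint_torque': array([-8.50620680e-01, -3.03702521e+01, -3.16620862e+01, -7.56594501e-01,
       -1.83721326e+00, -1.25251969e-03]), 'tool_pos': array([0.57641683, 0.21396439, 0.11430391]), 'tcp_rot': array([1.78414039, 1.98101772, 0.63045151]), 'wrist_force': array([-1.30442187,  1.24843672,  0.65066481]), 'torque': array([0.14027816, 0.24375717, 0.04135443]), 'width': 0.10210582467567061}
```

View pics/w4.png

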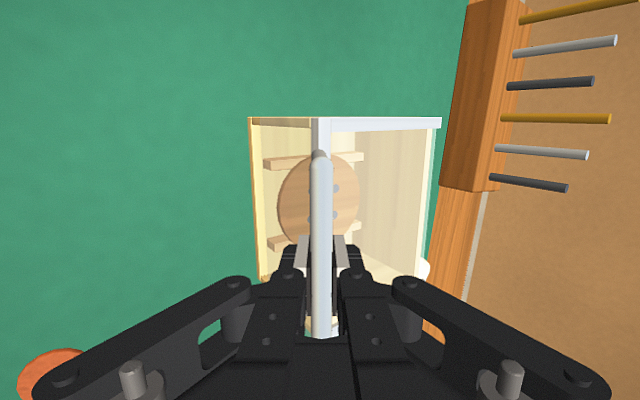

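```bash
python3 - <<'E'
import numpy as np
h=np.array([87.7,89.6])
print(';'.join(f"0 {h[0]-(h[0]*c-h[1]*s):.1f} {h[1]-(h[0]*s+h[1]*c):.1f} {d} 0 0 0" for d in np.arange(4,41,4) for c,s in [(np.cos(np.radians(d)),np.sin(np.radians(d)))]))
E
```

```text
0 6.5 -5.9 4 0 0 0;0 13.3 -11.3 8 0 0 0;0 20.5 -16.3 12 0 0 0;0 28.1 -20.7 16 0 0 0;0 35.9 -24.6 20 0 0 0;0 44.0 -27.9 24 0 0 0;0 52.3 -30.7 28 0 0 0;0 60.8 -32.9 32 0 0 0;0 69.4 -34.4 36 0 0 0;0 78.1 -35.4 40 0 0 0
```

Request:
{"method": "arm_command", "body": {
  "targets": "0 6.5 -6 4 0 0 0;0 13.5 -11.5 8 0 0 0;0 20.5 -16.5 12 0 0 0;0 28 -20.5 16 0 0 0;0 36 -24.5 20 0 0 0;0 36 -24.5 20 0 0 0"
}}

```text
time: 4.8
tool_pos: [0.5933, 0.2151, 0.1565]
tcp_rot: [1.981, 2.197, 0.291]
wrist_force: [-6.6, -1.8, 6.6]
width: 0.099
```

```bash
python3 - <<'E'
from h import *
s=bot.read_state();print(s['q'].round(2),s['wrist_force'],s['torque'],s['width'],s['tool_pos'])
E
```

```text
[ 0.34  0.09  1.97 -0.08  0.83  0.28] [-6.6126278  -1.81445617  6.57982131] [-0.05506458  1.08493518 -0.04259494] 0.09911913693405605 [0.59331712 0.21505277 0.15646787]
```

Request:
{"method": "arm_command", "body": {
  "targets": "0 6.5 -6 4 0 0 0;0 13.5 -11.5 8 0 0 0;0 20.5 -16.5 12 0 0 0;0 28 -20.5 16 0 0 0;0 36 -24.5 20 0 0 0;0 44 -28 24 0 0 0;0 44 -28 24 0 0 0"
}}

```text
time: 5.38
tool_pos: [0.6275, 0.2185, 0.1919]
tcp_rot: [-2.024, -2.248, 0.18]
wrist_force: [-2.6, -0.1, 3.3]
width: 0.101
```

```bash
python3 - <<'E'
from h import *
s=bot.read_state();print(s['q'].round(2),s['wrist_force'],s['torque'],s['width'],s['tool_pos'])
E
```

```text
[0.28 0.37 1.54 0.03 1.38 0.17] [-2.58889078 -0.08064649  3.28691521] [-0.03675184  0.56533552 -0.1215416 ] 0.10103352531490536 [0.62747646 0.21850538 0.19187502]
```

Request:
{"method": "arm_command", "body": {
  "targets": "0 6.5 -6 4 0 0 0;0 13.5 -11.5 8 0 0 0;0 20.5 -16.5 12 0 0 0;0 28 -20.5 16 0 0 0;0 34 -23.5 19 0 0 0;0 34 -23.5 19 0 0 0;0 34 -23.5 19 0 0 0"
}}

```text
time: 5.97
tool_pos: [0.6641, 0.2221, 0.2083]
tcp_rot: [-1.85, -2.057, 0.512]
wrist_force: [0.4, -0.9, -3.8]
width: 0.104
```

```bash
python3 - <<'E'
from h import *
s=bot.read_state();print(s['q'].round(2),s['wrist_force'],s['torque'],s['width'],s['tool_pos'])
E
```

```text
[0.25 0.66 1.17 0.07 1.8  0.15] [ 0.40408351 -0.89461249 -3.7893824 ] [-0.09278788 -0.53339411 -0.00670798] 0.10380064458787883 [0.66408167 0.22211388 0.20831325]
```

Request:
{"method": "arm_command", "body": {
  "targets": "0 0 0 0 0 0 0.6;0 0 0 0 0 0 0.6;0 0 0 0 0 0 0.6;0 0 0 0 0 0 0.6;0 0 0 0 0 0 0.6;0 0 0 0 0 0 0.6"
}}

```text
time: 6.47
tool_pos: [0.6637, 0.2225, 0.2115]
tcp_rot: [-1.85, -2.059, 0.508]
wrist_force: [0.2, -0.3, 0.4]
width: 0.599
```

Request:
{"method": "arm_command", "body": {
  "targets": "0 0 -30 0 0 0 0.6;0 0 -60 0 0 0 0.6;0 0 -90 0 0 0 0.6;0 0 -120 0 0 0 0.6;0 0 -120 0 0 0 0.6"
}}

```text
time: 6.88
tool_pos: [0.7227, 0.2281, 0.3236]
tcp_rot: [-1.855, -2.064, 0.497]
wrist_force: [0.7, 0.1, 1.4]
width: 0.6
```

```bash
python3 - <<'E'
from h import *
c=snap('wrist','w5');s=bot.read_state();print(s['q'].round(2),s['wrist_force'],s['width'],s['tool_pos'])
E
```

```text
[0.24 0.75 0.82 0.08 2.05 0.15] [ 0.5526874  -0.30952624  0.07126338] 0.5982037156331115 [0.72183008 0.22812978 0.3210799 ]
```

View pics/w5.png

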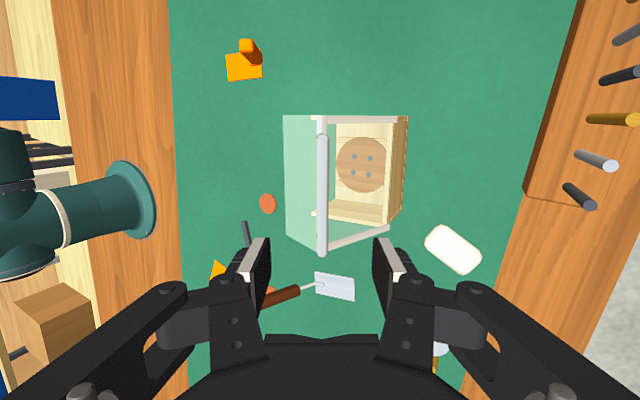

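```bash
cat >> h.py <<'E'
LG=np.array([.525,-.037,.087]); LY=10.4
E
python3 - <<'E'
from h import *
Rm=lean(30,LY,LY); z=Rm[:,2]
print(LG-.09*z)
go(LG-.1*z+[0,0,.03],Rm)
E
```

```text
[ 0.48073928 -0.04512336  0.16494229]
shift [-247.4 -188.8  229.4] turn [-44.5  44.1  77.2] rows>= 13.9
```

Request:
{"method": "arm_command", "body": {
  "targets": "-247 -189 229 -44.5 44 77 1;-247 -189 229 -44.5 44 77 1;-247 -189 229 -44.5 44 77 1;-247 -189 229 -44.5 44 77 1;-247 -189 229 -44.5 44 77 1;-247 -189 229 -44.5 44 77 1;-247 -189 229 -44.5 44 77 1;-247 -189 229 -44.5 44 77 1;-247 -189 229 -44.5 44 77 1;-247 -189 229 -44.5 44 77 1"
}}

```text
time: 7.77
tool_pos: [0.4677, -0.0477, 0.1984]
tcp_rot: [-2.835, -0.901, -0.401]
wrist_force: [-0.4, 0.9, -0.2]
width: 1.0
```

```bash
python3 - <<'E'
from h import *
Rm=lean(30,LY,LY); z=Rm[:,2]
s=bot.read_state();print(s['q'].round(2),s['tool_pos'])
go(LG-.1*z+[0,0,.03],Rm)
E
```

```text
[-0.36 -0.21  2.18  0.32  1.07  0.46] [ 0.46773149 -0.04767936  0.19839381]
shift [ 8.8  3.1 -2.9] turn [-12.8  13.4  22.1] rows>= 4.0
```

Request:
{"method": "arm_command", "body": {
  "targets": "9 3 -3 -13 13.5 22 1;9 3 -3 -13 13.5 22 1;9 3 -3 -13 13.5 22 1;9 3 -3 -13 13.5 22 1;9 3 -3 -13 13.5 22 1;9 3 -3 -13 13.5 22 1;9 3 -3 -13 13.5 22 1"
}}

```text
time: 8.35
tool_pos: [0.481, -0.044, 0.2077]
tcp_rot: [-2.975, -0.287, -0.805]
wrist_force: [1.2, 1.0, 0.1]
width: 0.999
```

```bash
python3 - <<'E'
from h import *
Rm=lean(30,LY,LY); z=Rm[:,2]
c=snap('wrist','w6')
s=bot.read_state();print(s['q'].round(2),s['tool_pos'])
go(LG-.1*z+[0,0,.03],Rm)
print(proj(c,[LG,LG+np.array([0,0,-.087])+[.0865*np.cos(.1815),.0865*np.sin(.1815),0]]))
E
```

```text
[-0.32 -0.42  2.37  0.37  0.75  0.85] [ 0.48173326 -0.04433773  0.2081914 ]
shift [-7.6  0.5  0.9] turn [-0.1 -0.3  0.6] rows>= 0.2
[[321.38328156 213.92689296]
 [321.76404478 161.74120517]]
```

View pics/w6.png

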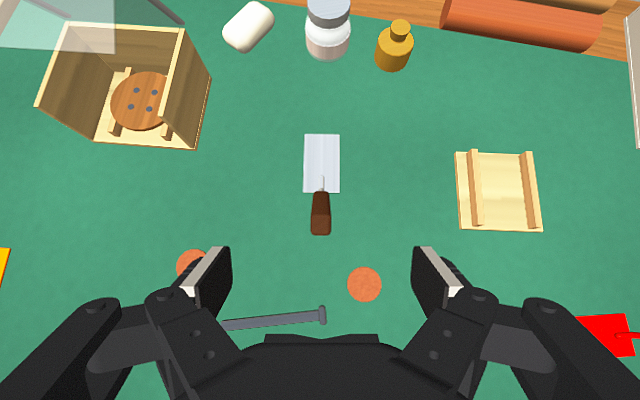

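```bash
python3 - <<'E'
from h import *
Rm=lean(30,LY,LY); z=Rm[:,2]
go(LG+.019*z,Rm)
E
```

```text
shift [-23.4   0.6 145.8] turn [-0.1 -0.3  0.6] rows>= 3.5
```

Request:
{"method": "arm_command", "body": {
  "targets": "-23 0.5 60 0 0 0.5 1;-23 0.5 90 0 0 0.5 1;-23 0.5 120 0 0 0.5 1;-23 0.5 146 0 0 0.5 1;-23 0.5 146 0 0 0.5 1;-23 0.5 146 0 0 0.5 1"
}}

```text
time: 8.9
tool_pos: [0.534, -0.0347, 0.0678]
tcp_rot: [-2.974, -0.271, -0.797]
wrist_force: [0.2, 0.1, -0.9]
width: 1.0
```

```bash
python3 - <<'E'
from h import *
Rm=lean(30,LY,LY); z=Rm[:,2]
go(LG+.019*z,Rm); c=snap('wrist','w7');print(bot.read_state()['wrist_force'])
E
```

```text
shift [ 1.6  0.6 -2.3] turn [-0.2 -0.  -0.1] rows>= 0.1
[ 0.50943756 -0.02340736  0.59688291]
```

View pics/w7.png

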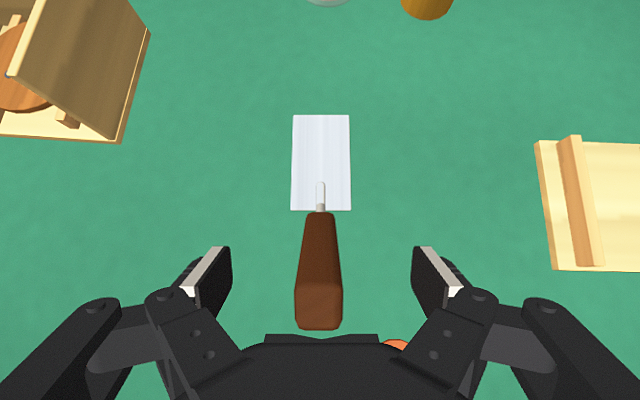

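Request:
{"method": "arm_command", "body": {
  "targets": "0 0 0 0 0 0 0;0 0 0 0 0 0 0;0 0 0 0 0 0 0;0 0 0 0 0 0 0;0 0 0 0 0 0 0;0 0 0 0 0 0 0;0 0 0 0 0 0 0;0 0 0 0 0 0 0",
  "newtons": 80
}}

```text
time: 9.62
tool_pos: [0.5347, -0.0352, 0.0711]
tcp_rot: [-2.974, -0.27, -0.808]
wrist_force: [-6.0, -1.2, 8.4]
width: 0.201
```

```bash
python3 - <<'E'
from h import *
s=bot.read_state();print(s['width']*85,s['wrist_force'],s['tool_pos'],s['torque'])
R0=R.from_rotvec(s['tcp_rot']).as_matrix(); print('up in tool',R0.T@[0,0,100], R0[:,2])
c=snap('wrist','w8')
E
```

```text
17.120994889957412 [-5.95446154 -1.15866997  8.43302464] [ 0.53472478 -0.03518904  0.07114736] [-0.00165726  0.28661036 -0.00534827]
up in tool [ 5.06118271e+01 -6.80581741e-02 -8.62463815e+01] [ 0.4977301   0.09176553 -0.86246381]
```

View pics/w8.png

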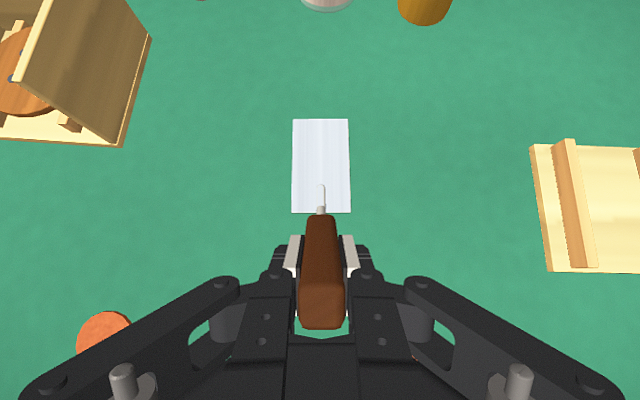

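```bash
cat >> h.py <<'E'
def blade(c,z=.003,roi=(270,90,375,212)):
    hsv=cv2.cvtColor(c['im'],cv2.COLOR_BGR2HSV); m=np.zeros(hsv.shape[:2],np.uint8); x0,y0,x1,y1=roi
    m[y0:y1,x0:x1]=((hsv[...,1]<60)&(hsv[...,2]>120))[y0:y1,x0:x1]
    m=cv2.morphologyEx(m,cv2.MORPH_OPEN,np.ones((11,11)))
    k=max(cv2.findContours(m,cv2.RETR_EXTERNAL,cv2.CHAIN_APPROX_NONE)[0],key=cv2.contourArea)
    P=plane(c,k[:,0,:],z)[:,:2]*1000; return cv2.minAreaRect(P.astype(np.float32)),cv2.boxPoints(cv2.minAreaRect(k))
E
python3 - <<'E'
from h import *
for f in('w6','w7','w8'): print(blade(load(f)))
E
```

```text
(((608.0803833007812, -20.742828369140625), (79.78987121582031, 46.05391311645508), 10.12547779083252), array([[303., 134.],
       [339., 134.],
       [339., 192.],
       [303., 192.]], dtype=float32))
(((608.1195678710938, -21.00383186340332), (79.46141815185547, 46.19026184082031), 10.315583229064941), array([[289.99997, 115.00001],
       [349.99997, 115.00001],
       [349.99997, 210.     ],
       [289.99997, 210.     ]], dtype=float32))
(((608.6861572265625, -21.696687698364258), (78.34431457519531, 46.156494140625), 10.748629570007324), array([[291., 119.],
       [350., 119.],
       [350., 211.],
       [291., 211.]], dtype=float32))
```

Request:
{"method": "arm_command", "body": {
  "targets": "12.5 0 -21.5 0 0 0 0;25 0 -43 0 0 0 0;40 0 -69 0 0 0 0;40 0 -69 0 0 0 0;40 0 -69 0 0 0 0;40 0 -69 0 0 0 0"
}}

```text
time: 10.17
tool_pos: [0.533, -0.0349, 0.1488]
tcp_rot: [-2.974, -0.27, -0.803]
wrist_force: [0.4, -0.6, -1.5]
width: 0.2
```

```bash
python3 - <<'E'
from h import *
c=snap('wrist','w9');s=bot.read_state();print(s['width']*85,s['wrist_force'],s['tool_pos'],s['torque'])
R0=R.from_rotvec(s['tcp_rot']).as_matrix(); print(R0[:,2])
print(blade(c,.003+.0794))
E
```

```text
17.112862492433354 [ 0.31180903  0.79926678 -2.11986955] [ 0.53233954 -0.03473418  0.14773958] [-0.05351232  0.41668958  0.01001561]
[ 0.49331585  0.09291646 -0.8648734 ]
(((605.902587890625, -21.472801208496094), (77.60338592529297, 45.666446685791016), 10.823019027709961), array([[291., 119.],
       [350., 119.],
       [350., 211.],
       [291., 211.]], dtype=float32))
```

View pics/w9.png

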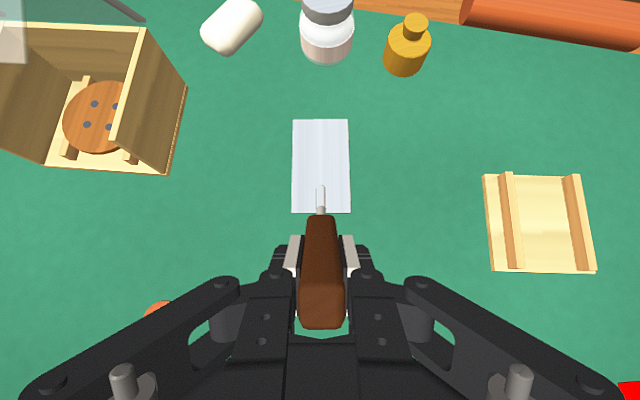

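```bash
python3 - <<'E'
from h import *
a=load('w6')['im']; b=load('w9')['im']
A=cv2.resize(a[15:160,25:220],None,fx=4,fy=4,interpolation=cv2.INTER_CUBIC)
cv2.imwrite('pics/c6.png',A)
B=cv2.resize(a[140:240,445:550],None,fx=6,fy=6,interpolation=cv2.INTER_CUBIC)
cv2.imwrite('pics/c6r.png',B)
C=cv2.resize(b[60:185,0:195],None,fx=4,fy=4,interpolation=cv2.INTER_CUBIC); cv2.imwrite('pics/c9.png',C)
E
```

```text
(no output)
```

View pics/c6.png

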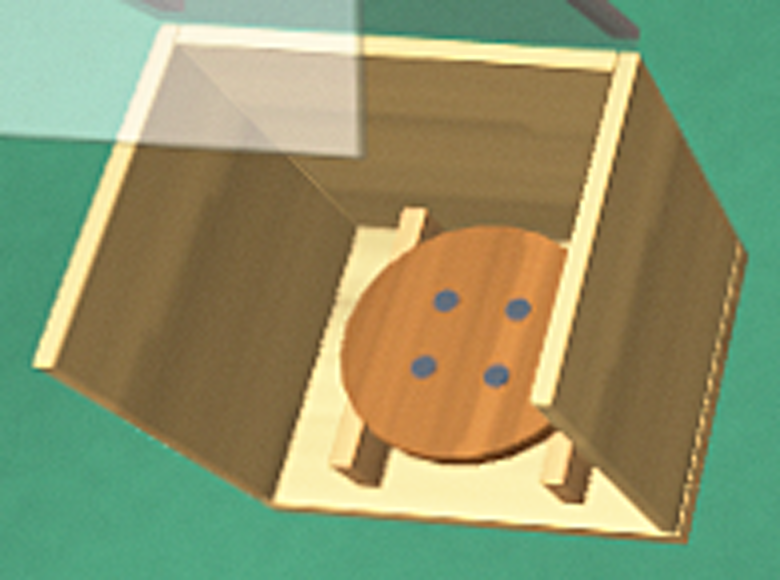

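View pics/c6r.png

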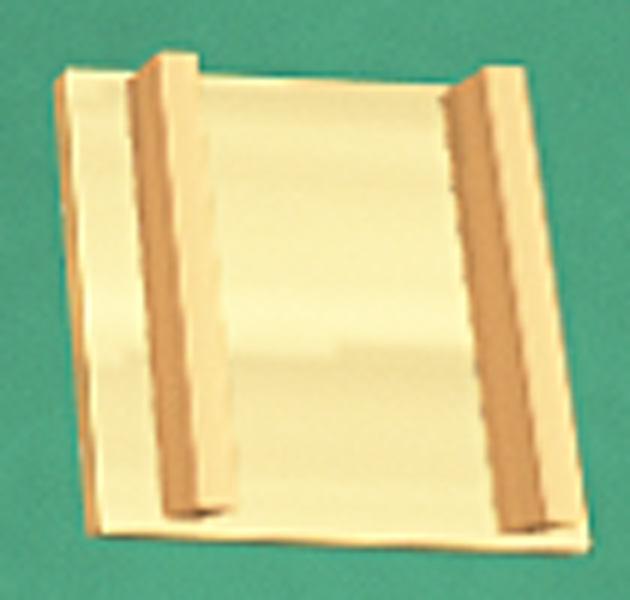

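View pics/c9.png

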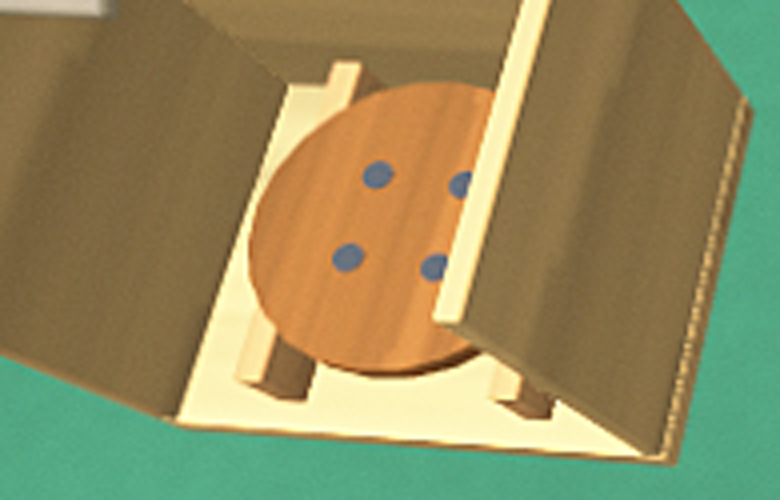

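```bash
python3 - <<'E'
from h import *
def m(P):return (P[:,:2]*1000).round(1)
a=load('w6');b=load('w9')
A=lambda L:np.array(L)/4+[25-.4,15-.4]; B=lambda L:np.array(L)/4+[0-.4,60-.4]; Q=lambda L:np.array(L)/6+[445-.4,140-.4]
yaw=lambda p,q:round(float(np.degrees(np.arctan2(*(q-p)[::-1]))),1)
L=m(plane(a,A([[331,465],[353,472],[402,207],[427,210],[543,482],[562,488]]),.024)); print(L.tolist())
lf,lb,rf=L[:2].mean(0),L[2:4].mean(0),L[4:].mean(0); print('c6 front mid',(lf+rf)/2,'yaw',yaw(lf,lb),yaw(rf,lf)-90,np.linalg.norm(lb-lf),np.linalg.norm(lf-rf))
L=m(plane(b,B([[240,380],[262,387],[333,62],[360,65],[490,395],[515,402]]),.024))
lf,lb,rf=L[:2].mean(0),L[2:4].mean(0),L[4:].mean(0); print('c9 front mid',(lf+rf)/2,'yaw',yaw(lf,lb),yaw(rf,lf)-90,np.linalg.norm(lb-lf),np.linalg.norm(lf-rf))
L=m(plane(a,Q([[163,52],[197,55],[195,512],[232,510],[488,68],[524,68],[545,525],[578,523]]),.024))
e=L.reshape(4,2,2).mean(1); print('rack',e.tolist(),e.mean(0),yaw(e[1],e[0]),yaw(e[3],e[2]),yaw(e[2],e[0])-90)
print('dots',m(plane(a,A([[446,301],[518,309],[424,367],[497,376]]),.030)).mean(0))
print('panel low corner c6, rays')
E
```

```text
[[590.3, 247.9], [589.3, 240.1], [684.1, 259.8], [684.5, 251.1], [597.2, 180.0], [596.4, 173.5]]
c6 front mid [593.3   210.375] yaw 6.9 5.900000000000006 95.19113666723388 67.61333078616967
c9 front mid [593.225 210.325] yaw 7.1 6.599999999999994 94.68191485178153 66.49154081535484
rack [[654.15, -203.9], [560.15, -216.3], [664.25, -270.75], [570.45, -283.1]] [ 612.25   -243.5125] 7.5 7.5 8.599999999999994
dots [638.25 214.95]
panel low corner c6, rays
```

```bash
python3 - <<'E'
from h import *
b=load('w9')['im']
cv2.imwrite('pics/c9l.png',cv2.resize(b[110:230,270:370],None,fx=5,fy=5,interpolation=cv2.INTER_CUBIC))
c=load('w8'); P=cloud(c)
o=np.array([.6085,-.0215]);y=np.radians(10.5);u=np.array([np.cos(y),np.sin(y)]);w=np.array([-u[1],u[0]])
for r in range(175,240,3):
    row=[]
    for col in range(316,326,2):
        q=P[r,col]; row.append(((q[:2]-o)@u*1000,(q[:2]-o)@w*1000,q[2]*1000))
    k=max(row,key=lambda t:t[2]); print(r,np.round(k,1))
E
```

```text
175 [-9.9  1.6  3. ]
178 [-12.9  -1.5   4.4]
181 [-15.    1.6   3.6]
184 [-17.4   0.    3.2]
187 [-21.4   0.    8.3]
190 [-23.8   0.    8.4]
193 [-26.5  -1.5   9.5]
196 [-28.7  -1.5   9.2]
199 [-31.2   0.    9.9]
202 [-33.2   0.    8.4]
205 [-35.7  -1.5   9.5]
208 [-39.4   0.   15.5]
211 [-42.9  -0.   21.2]
214 [-45.9  -1.4  25.6]
217 [-52.7  -1.3  49.3]
220 [-55.5   1.   54.1]
223 [-57.9   2.1  58. ]
226 [-60.3   0.9  62.1]
229 [-62.7   1.9  66.7]
232 [-64.9   0.8  70.6]
235 [-66.9   0.8  73.5]
238 [-68.9   0.8  76.7]
```

View pics/c9l.png

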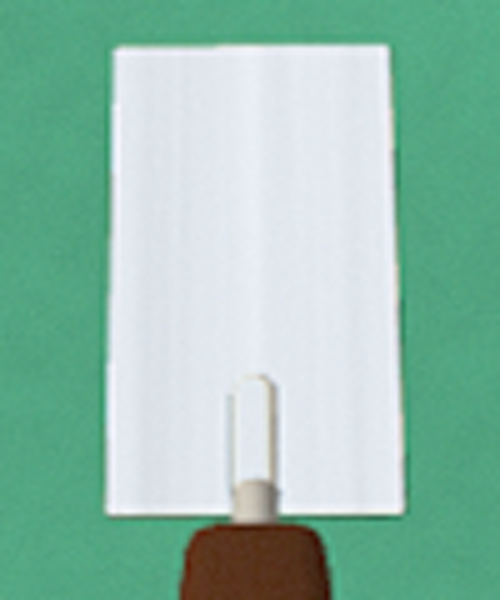

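```bash
cat >> h.py <<'E'
def Tm(Rm,p): T=np.eye(4);T[:3,:3]=Rm;T[:3,3]=p;return T
def Lpose(x,y,z,yaw,pitch=0): return Tm(R.from_euler('ZY',[yaw,pitch],degrees=True).as_matrix(),[x,y,z])
TL0=Lpose(.6083,-.0215,0,10.5)
# tool pose at grasp (w8)
TT0=Tm(R.from_rotvec([-2.974,-.270,-.808]).as_matrix(),[.53472,-.03519,.07115])
TTL=np.linalg.inv(TT0)@TL0
def lifter_now():
    s=bot.read_state(); T=Tm(R.from_rotvec(s['tcp_rot']).as_matrix(),s['tool_pos'])@TTL
    e=R.from_matrix(T[:3,:3]).as_euler('ZYX',degrees=True); return (T[:3,3]*1000).round(1),e.round(2)
def golift(x,y,z,yaw):
    T=Lpose(x,y,z,yaw)@np.linalg.inv(TTL); go(T[:3,3],T[:3,:3])
BC=np.array([.6405,.2158]);BY=6.6;DC=np.array([.6383,.2150]); RC=np.array([.6125,-.2435]);RY=7.9
def inbox(d,C=BC,Y=BY):
    a=np.radians(Y); return C+d*np.array([np.cos(a),np.sin(a)])
E
python3 - <<'E'
from h import *
print(lifter_now(), inbox(-.125))
golift(*inbox(-.125),.03,BY)
T=Lpose(*inbox(-.125),.03,BY)@np.linalg.inv(TTL); print(T[:3,3])
E
```

```text
(array([605.6, -20.9,  76.2]), array([10.51,  0.27,  0.13])) [0.5163284  0.20143286]
shift [ -65.1 -240.    16.9] turn [-2.1  0.3  3.3] rows>= 6.0
[0.44198767 0.19277912 0.10115   ]
```

Request:
{"method": "arm_command", "body": {
  "targets": "-65 -20 17 0 0 0 0;-65 -20 17 0 0 0 0;-65 -20 17 -2 0 3.5 0;-65 -60 17 -2 0 3.5 0;-65 -100 17 -2 0 3.5 0;-65 -140 17 -2 0 3.5 0;-65 -180 17 -2 0 3.5 0;-65 -220 17 -2 0 3.5 0;-65 -240 17 -2 0 3.5 0;-65 -240 17 -2 0 3.5 0"
}}

```text
time: 11.05
tool_pos: [0.4445, 0.1774, 0.0996]
tcp_rot: [-3.002, -0.165, -0.803]
wrist_force: [0.4, -0.1, -1.5]
width: 0.203
```

```bash
python3 - <<'E'
from h import *
c=snap('wrist','w10')
s=bot.read_state();print(s['q'].round(2),lifter_now())
golift(*inbox(-.125),.013,BY)
E
```

```text
[ 0.46 -0.27  2.49 -0.39  0.45  2.23] (array([518.5, 192.2,  29.2]), array([6.58, 0.27, 0.34]))
shift [-9.6 -9.7 13.6] turn [-0.3  0.3 -0.2] rows>= 0.5
```

View pics/w10.png

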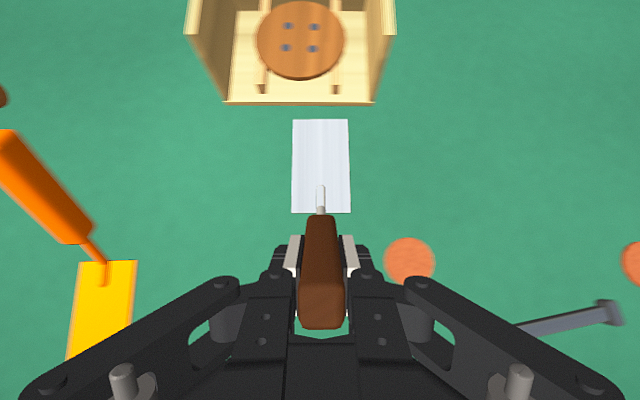

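Request:
{"method": "arm_command", "body": {
  "targets": "0 0 0 0 0 0 0;0 0 0 0 0 0 0;0 0 0 0 0 0 0"
}}

```text
time: 11.35
tool_pos: [0.4456, 0.176, 0.1002]
tcp_rot: [-3.002, -0.165, -0.804]
wrist_force: [0.3, 0.3, -1.5]
width: 0.198
```

```bash
python3 - <<'E'
from h import *
c=snap('wrist','w11')
s=bot.read_state();print(s['q'].round(2),lifter_now())
golift(*inbox(-.115),.013,BY)
im=c['im']; cv2.imwrite('pics/c11.png',cv2.resize(im[0:220,190:440],None,fx=3,fy=2.7,interpolation=cv2.INTER_CUBIC))
E
```

```text
[ 0.44 -0.27  2.49 -0.38  0.45  2.21] (array([519.9, 183.9,  29. ]), array([6.36, 0.38, 0.03]))
shift [ -1.4 -17.6  18.2] turn [ 0.1  0.4 -0.2] rows>= 0.6
```

View pics/c11.png

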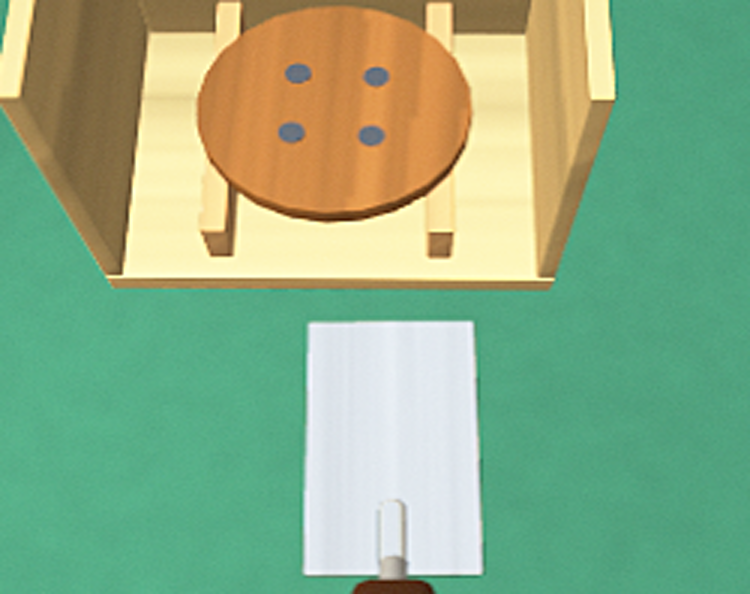

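```bash
python3 - <<'E'
from h import *
c=load('w11'); C=lambda L:np.array(L)/[3,2.7]+[190-.33,-.33]
m=lambda P:(P[:,:2]*1000).round(1)
L=m(plane(c,C([[202,232],[228,232],[428,234],[452,234],[218,4],[240,4],[426,4],[449,4]]),.024)); e=L.reshape(4,2,2).mean(1);print(e.tolist(),e[:2].mean(0),e[2:].mean(0))
f,b=e[:2].mean(0),e[2:].mean(0);print(np.degrees(np.arctan2(*(b-f)[::-1])),np.linalg.norm(b-f))
print('dots',m(plane(c,C([[298,73],[376,76],[291,132],[371,135]]),.03)).mean(0))
print(blade(c,.003+.029))
E
```

```text
[[589.55, 244.55], [596.0, 178.5], [682.95, 255.35], [690.2, 188.5]] [592.775 211.525] [686.575 221.925]
6.326782951510874 94.37478476796656
dots [638.275 215.   ]
(((519.6098022460938, 184.14944458007812), (77.95761108398438, 45.99105453491211), 6.691401958465576), array([[291., 119.],
       [350., 119.],
       [350., 211.],
       [291., 211.]], dtype=float32))
```

```bash
sed -i 's/^BC=.*;RC/XX/' h.py; cat >> h.py <<'E'
BC=np.array([.640,.2163]);BY=6.4
E
grep -n "^BC" h.py; python3 - <<'E'
from h import *
golift(*inbox(-.113),.013,BY)
E
```

```text
66:BC=np.array([.6405,.2158]);BY=6.6;DC=np.array([.6383,.2150]); RC=np.array([.6125,-.2435]);RY=7.9
69:BC=np.array([.640,.2163]);BY=6.4
shift [  0.3 -17.8  19.2] turn [-0.   0.4 -0. ] rows>= 0.6
```

Request:
{"method": "arm_command", "body": {
  "targets": "0 -18 0 0 0 0 0;0 -18 18 0 0 0 0;0 -18 18 0 0 0 0;0 -18 18 0 0 0 0;0 -18 18 0 0 0 0"
}}

```text
time: 11.82
tool_pos: [0.4535, 0.1944, 0.086]
tcp_rot: [-3.002, -0.162, -0.807]
wrist_force: [0.0, -0.1, -1.1]
width: 0.202
```

```bash
python3 - <<'E'
from h import *
s=bot.read_state();print(s['q'].round(2),lifter_now())
print(inbox(-.113)*1000)
golift(*inbox(-.113),.013,BY)
golift(*inbox(-.060),.013,BY)
golift(*inbox(-.028),.013,BY)
E
```

```text
[ 0.48 -0.2   2.47 -0.47  0.41  2.34] (array([527.5, 202.7,  14.4]), array([6.31, 0.32, 0.04]))
[528.24887749 202.81210199]
shift [-0.6  0.   1.8] turn [ 0.   0.3 -0.1] rows>= 0.0
shift [45.2 -0.3 28.4] turn [ 0.   0.3 -0.1] rows>= 1.3
shift [72.9 -0.6 44.4] turn [ 0.   0.3 -0.1] rows>= 2.0
```

Request:
{"method": "arm_command", "body": {
  "targets": "8 -1 6 0 0 0 0;16 -1 11 0 0 0 0;24 -1 16 0 0 0 0;32 -1 21 0 0 0 0;40 -1 26 0 0 0 0;45 -1 29 0 0 0 0;45 -1 29 0 0 0 0;45 -1 29 0 0 0 0"
}}

```text
time: 12.48
tool_pos: [0.5071, 0.2028, 0.0838]
tcp_rot: [-3.0, -0.165, -0.807]
wrist_force: [-0.0, 0.5, -1.4]
width: 0.2
```

```bash
sed -i 's/def inbox(d,C=BC,Y=BY):/def inbox(d,C=None,Y=None):\n    C=BC if C is None else C; Y=BY if Y is None else Y/' h.py; python3 - <<'E'
from h import *
c=snap('wrist','w12')
s=bot.read_state();print(s['q'].round(2),lifter_now(),s['wrist_force'])
print(inbox(-.060)*1000)
golift(*inbox(-.060),.013,BY)
golift(*inbox(-.028),.013,BY)
E
```

```text
[ 0.44 -0.08  2.38 -0.45  0.37  2.28] (array([580.5, 211.2,  12.1]), array([6.45, 0.29, 0.05])) [-0.20328407 -0.2003171  -0.87002693]
[580.37392485 209.61186407]
shift [-0.3  1.5 -0.8] turn [-0.1  0.3  0. ] rows>= 0.0
shift [27.4  1.4 15.2] turn [-0.1  0.3  0. ] rows>= 0.8
```

View pics/w12.png

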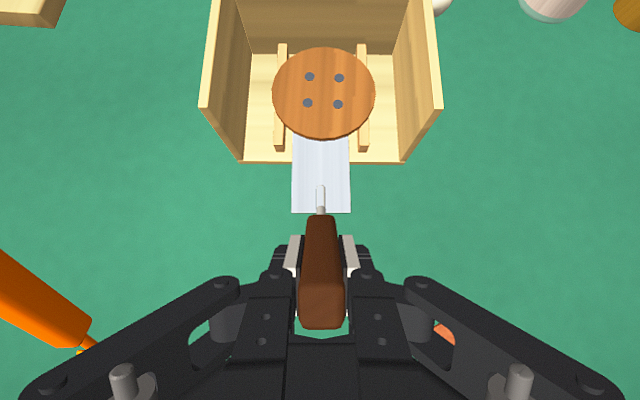

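Request:
{"method": "arm_command", "body": {
  "targets": "7 1.5 4 0 0 0 0;14 1.5 7.5 0 0 0 0;21 1.5 11 0 0 0 0;27 1.5 14 0 0 0 0;27 1.5 14 0 0 0 0;27 1.5 14 0 0 0 0"
}}

```text
time: 13.03
tool_pos: [0.5378, 0.2048, 0.0857]
tcp_rot: [-3.0, -0.165, -0.809]
wrist_force: [-0.8, -0.8, -0.9]
width: 0.197
```

```bash
python3 - <<'E'
from h import *
c=snap('wrist','w13')
s=bot.read_state();print(s['q'].round(2),lifter_now(),s['wrist_force'])
print(inbox(-.028)*1000)
R0=R.from_rotvec(s['tcp_rot']).as_matrix(); print('up in tool',R0.T@[0,0,1])
E
```

```text
[ 0.41 -0.03  2.33 -0.42  0.37  2.23] (array([611.3, 213.2,  13.9]), array([6.44, 0.26, 0.07])) [ 0.65284101  0.18592166 -1.40854365]
[612.17449826 213.1788699 ]
up in tool [ 0.50217189 -0.00175281 -0.86476605]
```

View pics/w13.png

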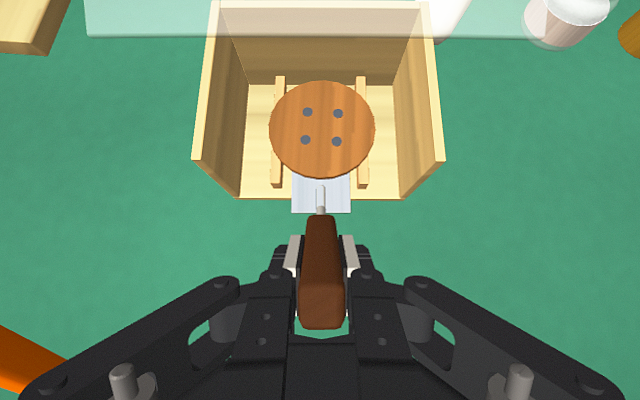

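Request:
{"method": "arm_command", "body": {
  "targets": "-1.3 0 -0.7 0 0 0 0;0.5 0 -3.5 0 0 0 0;1.7 0 -6 0 0 0 0;2.7 0 -7.5 0 0 0 0;3.7 0 -9.5 0 0 0 0;4.7 0 -11 0 0 0 0;6.5 0 -14 0 0 0 0;6.5 0 -14 0 0 0 0"
}}

```text
time: 13.75
tool_pos: [0.5362, 0.2049, 0.1019]
tcp_rot: [-2.998, -0.165, -0.81]
wrist_force: [0.7, 0.0, -1.5]
width: 0.196
```

```bash
python3 - <<'E'
from h import *
c=snap('wrist','w14')
s=bot.read_state();print(s['q'].round(2),lifter_now(),s['wrist_force'])
E
```

```text
[ 0.41 -0.06  2.32 -0.39  0.4   2.19] (array([610.3, 213.4,  30.2]), array([6.46, 0.17, 0.1 ])) [ 0.70866374  0.15453256 -1.21967744]
```

View pics/w14.png

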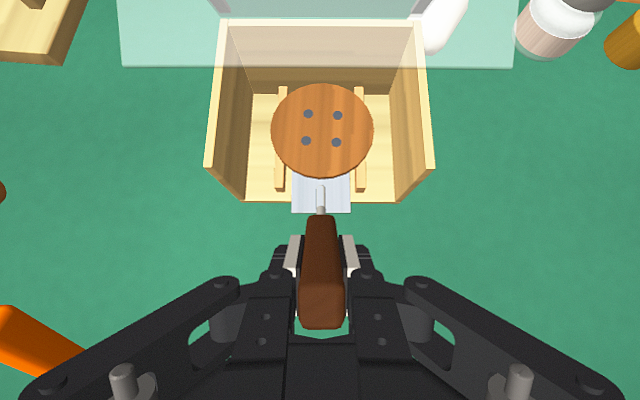

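Request:
{"method": "arm_command", "body": {
  "targets": "2 0 -3.5 0 0 0 0;4 0 -7 0 0 0 0;6 0 -10.5 0 0 0 0;8 0 -14 0 0 0 0;5 0 -16 0 0 0 0;0 0 -19 0 0 0 0;-7 0 -23 0 0 0 0;-14 0 -27 0 0 0 0;-21 0 -31 0 0 0 0;-28 0 -35 0 0 0 0"
}}

```text
time: 14.63
tool_pos: [0.4928, 0.1997, 0.1165]
tcp_rot: [-3.0, -0.166, -0.807]
wrist_force: [-0.0, -0.7, -1.6]
width: 0.199
```

```bash
python3 - <<'E'
from h import *
s=bot.read_state();print(s['q'].round(2),lifter_now(),s['wrist_force'])
golift(*inbox(-.130),.047,BY)
E
```

```text
[ 0.44 -0.17  2.38 -0.38  0.46  2.21] (array([566.8, 208.2,  45. ]), array([6.47, 0.28, 0.06])) [-0.04040502 -0.71936666 -1.6429027 ]
shift [-48.2  -0.  -29.9] turn [-0.1  0.3  0. ] rows>= 1.4
```

Request:
{"method": "arm_command", "body": {
  "targets": "-7 0 -4.4 0 0 0 0;-14 0 -8.8 0 0 0 0;-21 0 -13 0 0 0 0;-28 0 -17.4 0 0 0 0;-35 0 -22 0 0 0 0;-42 0 -26 0 0 0 0;-48 0 -30 0 0 0 0;-48 0 -30 0 0 0 0;-48 0 -30 0 0 0 0"
}}

```text
time: 15.38
tool_pos: [0.4377, 0.1939, 0.1191]
tcp_rot: [-2.999, -0.166, -0.809]
wrist_force: [0.5, 0.1, -1.1]
width: 0.197
```

```bash
python3 - <<'E'
from h import *
c=snap('wrist','w15')
s=bot.read_state();print(s['q'].round(2),lifter_now(),s['wrist_force'])
golift(*inbox(-.130),.047,BY)
E
```

```text
[ 0.5  -0.3   2.47 -0.4   0.51  2.27] (array([512.3, 202.6,  47.9]), array([6.49, 0.18, 0.1 ])) [-0.16569235 -0.55661273 -0.83845763]
shift [-2.1  0.4  0.1] turn [-0.1  0.2  0. ] rows>= 0.1
```

View pics/w15.png

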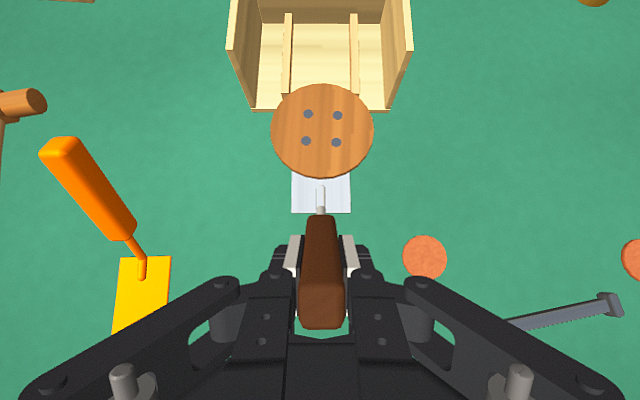

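```bash
python3 - <<'E'
from h import *
c=load('w15')
uv=[[308,114],[337,115],[306,141],[336,142]]
D=plane(c,uv,.0479+.009).mean(0); o=np.array([.5123,.2026]);a=np.radians(6.5);u=np.array([np.cos(a),np.sin(a)]);v=np.array([-u[1],u[0]])
d=D[:2]-o; print('disc in lifter',d@u*1000,d@v*1000)
E
```

```text
disc in lifter 27.50020540890071 -1.483234470043997
```

Request:
{"method": "arm_command", "body": {
  "targets": "2 0 -4 0 0 0 0;6 0 -11 0 0 0 0;11 0 -19 0 0 0 0;16 0 -28 0 0 0 0;21 0 -36 0 0 0 0;25 0 -43 0 0 0 0;25 0 -43 0 0 0 0"
}}

```text
time: 16.02
tool_pos: [0.4398, 0.1946, 0.1722]
tcp_rot: [-2.995, -0.164, -0.815]
wrist_force: [0.6, 0.5, -0.9]
width: 0.196
```

```bash
python3 - <<'E'
from h import *
s=bot.read_state();print(s['q'].round(2),lifter_now(),s['wrist_force'])
p=inbox(-.0275,RC,RY); print(p)
golift(*p,.098,RY)
E
```

```text
[ 0.5  -0.38  2.42 -0.33  0.63  2.18] (array([514.2, 203.3, 101.1]), array([ 6.46, -0.05,  0.2 ])) [ 0.59875722  0.47201827 -0.92237057]
[ 0.58526099 -0.24727973]
shift [ 17.4 457.3  11.6] turn [ 0.6 -0.1 -1.3] rows>= 11.0
```

Request:
{"method": "arm_command", "body": {
  "targets": "0 3 0 0 0 0 0;0 9 0 0 0 0 0;0 17 0 0 0 0 0;0 27 0 0 0 0 0;0 39 0 0 0 0 0;0 53 0 0 0 0 0;0 68 0 0 0 0 0;0 84 0 0 0 0 0;0 101 0 0 0 0 0;0 118 0 0 0 0 0"
}}

```text
time: 16.85
tool_pos: [0.4502, 0.0754, 0.1673]
tcp_rot: [-3.0, -0.167, -0.806]
wrist_force: [0.0, -0.9, -2.5]
width: 0.201
```

Request:
{"method": "arm_command", "body": {
  "targets": "0 17 0 0 0 0 0;0 34 0 0 0 0 0;0 51 0 0 0 0 0;0 68 0 0 0 0 0;0 85 0 0 0 0 0;0 102 0 0 0 0 0;0 119 0 0 0 0 0;0 136 0 0 0 0 0;0 153 0 0 0 0 0;0 170 0 0 0 0 0"
}}

```text
time: 17.68
tool_pos: [0.469, -0.0936, 0.167]
tcp_rot: [-3.0, -0.165, -0.806]
wrist_force: [-0.1, 1.3, -0.8]
width: 0.201
```

Request:
{"method": "arm_command", "body": {
  "targets": "1 17 0 0 0 0 0;2 34 1 0 0 0 0;4 51 2 0 0 0 0;6 68 4 0 0 0 0;8 85 6 0 0 0 0;11 102 8 0 0 0 0;13 118 10 0 0 0 0;15 132 11 0 0 0 0;17 144 12 0 0 -0.5 0;17 153 12 0 0 -1 0"
}}

```text
time: 18.52
tool_pos: [0.5071, -0.2437, 0.165]
tcp_rot: [-3.003, -0.192, -0.808]
wrist_force: [0.8, -0.1, -1.9]
width: 0.2
```

Request:
{"method": "arm_command", "body": {
  "targets": "0 6 0 0 0 0 0;0 10 0 0 0 0 0;0 12 0 0 0 0 0;0 12 0 0 0 0 0;0 12 0 0 0 0 0"
}}

```text
time: 18.93
tool_pos: [0.5086, -0.2539, 0.1657]
tcp_rot: [-3.002, -0.192, -0.809]
wrist_force: [0.1, 1.0, -2.1]
width: 0.198
```

```bash
python3 - <<'E'
from h import *
c=snap('wrist','w16')
s=bot.read_state();print(s['time'],s['q'].round(2),lifter_now(),s['wrist_force'])
p=inbox(-.0275,RC,RY); print(p)
golift(*p,.098,RY)
cv2.imwrite('pics/c16.png',cv2.resize(c['im'][40:240,220:420],None,fx=3,fy=3,interpolation=cv2.INTER_CUBIC))
E
```

```text
18.9833 [-0.74 -0.1   2.22  0.59  0.75  0.32] (array([ 582.6, -244.6,   94.3]), array([ 7.35,  0.25, -0.4 ])) [-0.35485571 -0.36424979 -1.46733402]
[ 0.58526099 -0.24727973]
shift [ 3.4  4.2 -1.8] turn [ 0.6  0.3 -0.3] rows>= 0.1
```

View pics/w16.png

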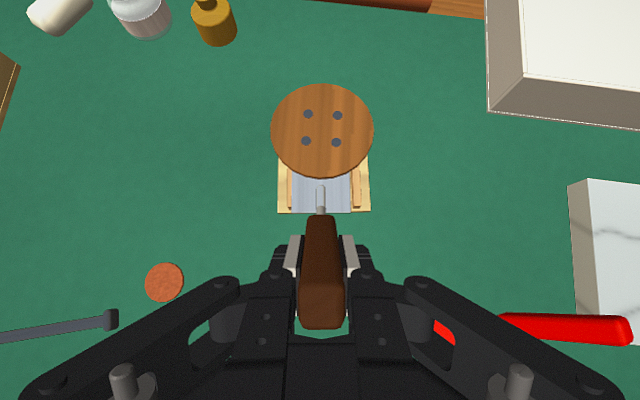

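View pics/c16.png

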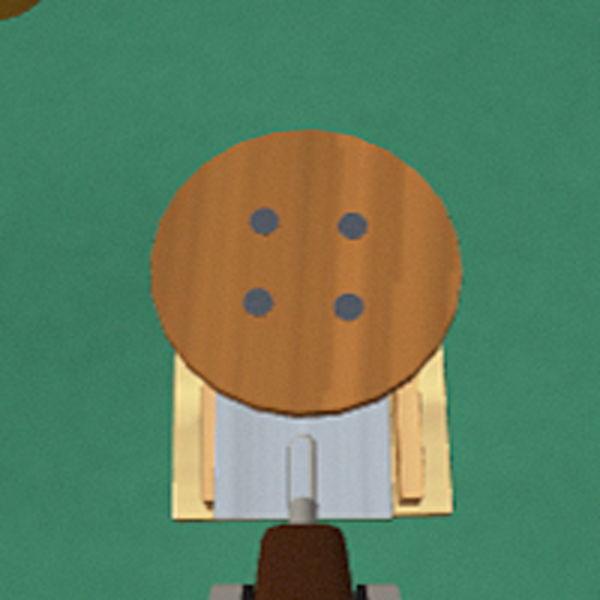

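```bash
python3 - <<'E'
from h import *
c=load('w16'); C=lambda L:np.array(L)/3+[220-.33,40-.33]
P=plane(c,C([[172,519],[452,513]]),.008)[:,:2]*1000; v=P[0]-P[1]; print(P.round(1).tolist(),np.linalg.norm(v),np.degrees(np.arctan2(v[1],v[0]))-90,P.mean(0),'exp',inbox(-.05,RC,RY)*1000)
P=plane(c,C([[203,503],[401,502],[420,498]]),.024)[:,:2]*1000; print(P.round(1).tolist())
# expected batten front outer left corner and right batten
a=np.radians(RY);u=np.array([np.cos(a),np.sin(a)]);w=np.array([-u[1],u[0]])
for y in(38,-30,-38): print((RC*1000-47.5*u+y*w).round(1))
E
```

```text
[[555.6, -202.4], [570.4, -300.7]] 99.44486342708679 8.582714217775887 [ 562.98334327 -251.52171999] exp [ 562.97452684 -250.3722273 ]
[[559.3, -214.5], [568.2, -280.9], [570.4, -287.2]]
[ 560.2 -212.4]
[ 569.6 -279.7]
[ 570.7 -287.7]
```

```bash
cat >> h.py <<'E'
RC=np.array([.6125,-.2439]);RY=8.2
def inrack(d,l=.0007):
    a=np.radians(RY); return inbox(d,RC,RY)+l*np.array([-np.sin(a),np.cos(a)])
E
python3 - <<'E'
from h import *
golift(*inrack(-.0275),.055,RY)
golift(*inrack(-.0275),.030,RY)
E
```

```text
shift [-18.2   4.2  35.3] turn [ 0.8  0.3 -0.5] rows>= 1.0
shift [-30.8   4.   56.9] turn [ 0.8  0.3 -0.5] rows>= 1.6
```

Request:
{"method": "arm_command", "body": {
  "targets": "0 1 2 0 0 0 0;-2 2 6 0.3 0 -0.2 0;-6 3 12 0.6 0 -0.4 0;-10 4 20 0.8 0.3 -0.5 0;-14 4 28 0.8 0.3 -0.5 0;-18 4 35 0.8 0.3 -0.5 0;-22 4 42 0.8 0.3 -0.5 0;-26 4 48 0.8 0.3 -0.5 0;-26 4 48 0.8 0.3 -0.5 0;-26 4 48 0.8 0.3 -0.5 0"
}}

```text
time: 19.82
tool_pos: [0.5106, -0.258, 0.1106]
tcp_rot: [-2.987, -0.209, -0.812]
wrist_force: [-0.0, -0.0, -1.6]
width: 0.201
```

```bash
python3 - <<'E'
from h import *
c=snap('wrist','w17')
s=bot.read_state();print(s['time'],s['q'].round(2),lifter_now(),s['wrist_force'],inrack(-.0275))
golift(*inrack(-.0275),.026,RY)
golift(*inrack(-.0275),.014,RY)
cv2.imwrite('pics/c17.png',cv2.resize(c['im'][40:240,220:420],None,fx=3,fy=3,interpolation=cv2.INTER_CUBIC))
E
```

```text
19.8667 [-0.76 -0.01  2.25  0.69  0.67  0.17] (array([ 585.2, -247.6,   40.3]), array([ 8.16, -0.05,  0.03])) [-0.24789352 -0.52075169 -1.45247969] [ 0.58518131 -0.24712945]
shift [-7.1 -0.5 12.3] turn [-0.  -0.1 -0.1] rows>= 0.3
shift [-13.2  -0.5  22.7] turn [-0.  -0.1 -0.1] rows>= 0.6
```

View pics/c17.png

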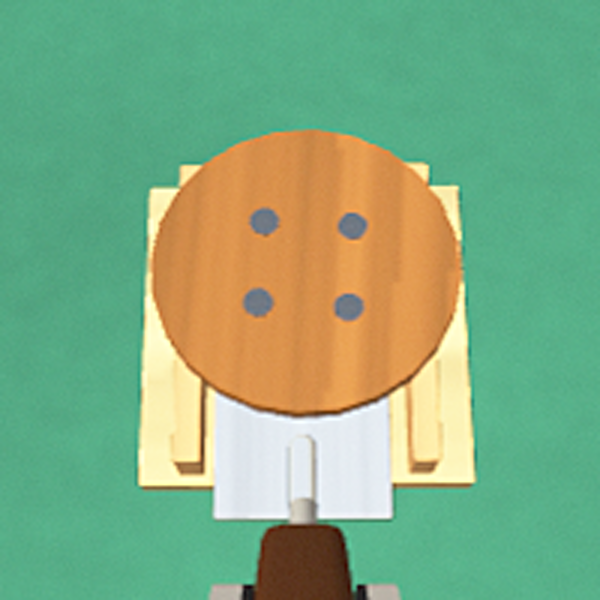

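Request:
{"method": "arm_command", "body": {
  "targets": "-1.5 0 2.5 0 0 0 0;-3.5 -0.5 6 0 0 0 0;-5.5 -0.5 9.5 0 0 0 0;-7 -0.5 12 0 0 0 0;-8 -0.5 13.8 0 0 0 0;-9 -0.5 15.5 0 0 0 0;-10 -0.5 17.2 0 0 0 0;-11 -0.5 19 0 0 0 0;-12 -0.5 20.7 0 0 0 0;-13 -0.5 22.5 0 0 0 0"
}}

```text
time: 20.7
tool_pos: [0.5113, -0.258, 0.0855]
tcp_rot: [-2.988, -0.21, -0.814]
wrist_force: [0.3, -0.2, -1.1]
width: 0.199
```

Request:
{"method": "arm_command", "body": {
  "targets": "0 0 0 0 0 0 0;0 0 0 0 0 0 0"
}}

```text
time: 20.87
tool_pos: [0.5111, -0.2578, 0.0854]
tcp_rot: [-2.988, -0.21, -0.813]
wrist_force: [-0.4, -1.0, -1.4]
width: 0.203
```

```bash
python3 - <<'E'
from h import *
c=snap('wrist','w18')
s=bot.read_state();print(s['time'],s['q'].round(2),lifter_now(),s['wrist_force'],inrack(-.0275))
R0=R.from_rotvec(s['tcp_rot']).as_matrix(); print('fwd in tool',R0.T@[np.cos(np.radians(RY)),np.sin(np.radians(RY)),0],'up',R0.T@[0,0,1])
golift(*inrack(-.115,.000),.014,RY)
cv2.imwrite('pics/c18.png',cv2.resize(c['im'][40:240,220:420],None,fx=3,fy=3,interpolation=cv2.INTER_CUBIC))
E
```

```text
20.9167 [-0.76  0.03  2.27  0.74  0.63  0.11] (array([ 585.3, -247.2,   14.4]), array([ 8.16, -0.06,  0.02])) [-0.49677183 -0.31573436 -0.04750074] [ 0.58518131 -0.24712945]
fwd in tool [ 0.86195866 -0.00272585  0.50697124] up [ 5.06971020e-01 -8.23569472e-04 -8.61962706e-01]
shift [-75.6   0.9 -44.1] turn [ 0.  -0.1 -0. ] rows>= 2.1
```

View pics/c18.png

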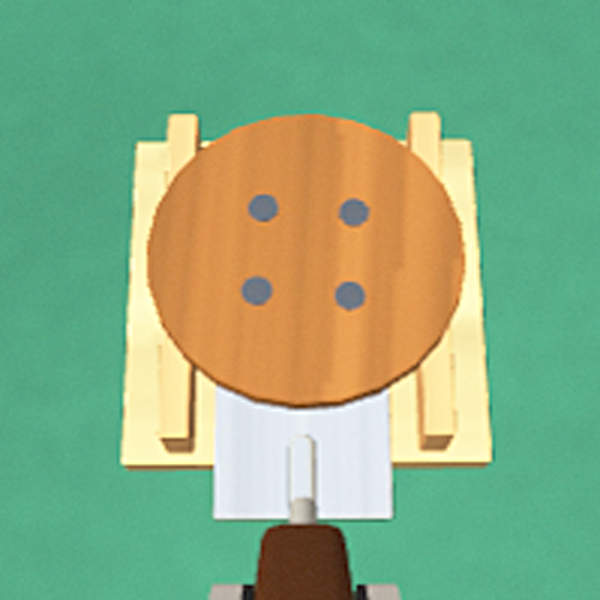

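Request:
{"method": "arm_command", "body": {
  "targets": "-4 0 -2.3 0 0 0 0;-11 0 -6.4 0 0 0 0;-19 0 -11 0 0 0 0;-27 0 -15.8 0 0 0 0;-35 0 -20.5 0 0 0 0;-43 0 -25 0 0 0 0;-52 0 -30.5 0 0 0 0;-61 0 -35.7 0 0 0 0;-70 0 -41 0 0 0 0;-78 0 -45.7 0 0 0 0"
}}

```text
time: 21.75
tool_pos: [0.4204, -0.2707, 0.0854]
tcp_rot: [-2.988, -0.209, -0.814]
wrist_force: [0.1, -0.1, -1.1]
width: 0.196
```

Request:
{"method": "arm_command", "body": {
  "targets": "0 0 0 0 0 0 0;0 0 0 0 0 0 0"
}}

```text
time: 21.92
tool_pos: [0.4211, -0.2709, 0.0854]
tcp_rot: [-2.989, -0.208, -0.814]
wrist_force: [0.4, -0.5, -0.9]
width: 0.197
```

```bash
python3 - <<'E'
from h import *
c=snap('wrist','w19');t=snap('top','t19')
s=bot.read_state();print(s['time'],s['q'].round(2),lifter_now(),s['wrist_force'])
E
```

```text
22.0167 [-0.94 -0.07  2.37  0.74  0.72 -0.05] (array([ 496. , -260.2,   14.6]), array([ 8.14, -0.08, -0.01])) [ 0.32502543  0.20371453 -1.29453491]
```

View pics/w19.png

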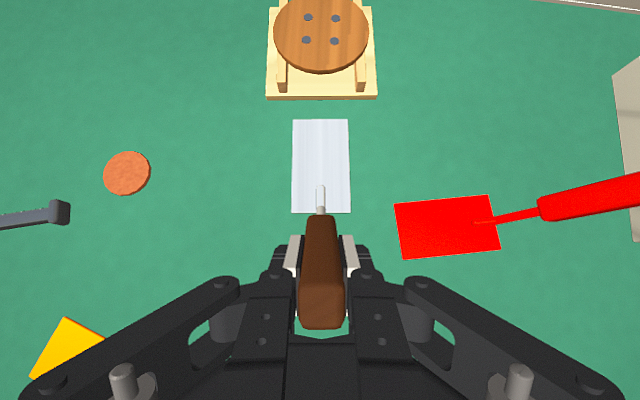

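View pics/t19.png

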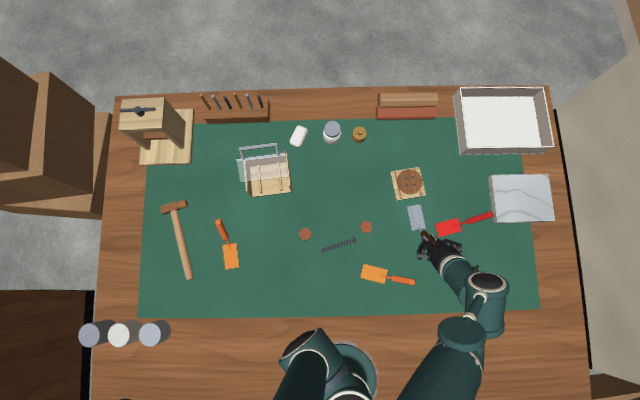

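```bash
python3 - <<'E'
from h import *
golift(.498,-.258,.09,9)
golift(.606,-.0215,.05,10.5)
E
```

```text
shift [ 40.4  -0.8 -63.9] turn [ 0.4 -0.1 -0.7] rows>= 1.8
shift [ 140.7 -217.9   41.7] turn [ 1.2 -0.1 -2. ] rows>= 6.3
```

Request:
{"method": "arm_command", "body": {
  "targets": "20 0 -32 0 0 0 0;40 0 -64 0 0 0 0;40 0 -64 0 0 0 0;70 -60 -40 0.5 0 -1 0;100 -100 -10 1 0 -2 0;120 -140 10 1 0 -2 0;140 -180 30 1 0 -2 0;141 -218 42 1.2 0 -2 0;141 -218 42 1.2 0 -2 0;141 -218 42 1.2 0 -2 0"
}}

```text
time: 22.85
tool_pos: [0.5325, -0.0291, 0.1197]
tcp_rot: [-2.969, -0.277, -0.806]
wrist_force: [-0.3, 0.3, -2.3]
width: 0.202
```

Request:
{"method": "arm_command", "body": {
  "targets": "0 0 0 0 0 0 0;0 0 0 0 0 0 0;0 0 0 0 0 0 0"
}}

```text
time: 23.1
tool_pos: [0.5329, -0.0347, 0.121]
tcp_rot: [-2.973, -0.271, -0.81]
wrist_force: [1.5, 0.0, -1.0]
width: 0.197
```

```bash
python3 - <<'E'
from h import *
s=bot.read_state();print(s['time'],s['q'].round(2),lifter_now(),s['wrist_force'])
golift(.606,-.0215,.003,10.5)
golift(.606,-.0215,-.0005,10.5)
E
```

```text
23.1 [-0.25 -0.18  2.38  0.47  0.5   0.77] (array([606.5, -20.9,  50. ]), array([10.53, -0.08,  0.02])) [ 1.46881987  0.01028806 -0.9553138 ]
shift [-24.2   0.4  40.1] turn [-0.  -0.1  0. ] rows>= 1.1
shift [-26.    0.4  43.1] turn [-0.  -0.1  0. ] rows>= 1.2
```

Request:
{"method": "arm_command", "body": {
  "targets": "-6 0 10 0 0 0 0;-12 0 20 0 0 0 0;-17 0 28 0 0 0 0;-21 0 34.5 0 0 0 0;-23 0 38 0 0 0 0;-24.5 0 40.5 0 0 0 0;-25.5 0 42.5 0 0 0 0;-25.5 0 42.5 0 0 0 0;-25.5 0 42.5 0 0 0 0"
}}

```text
time: 23.85
tool_pos: [0.5325, -0.0352, 0.0717]
tcp_rot: [-2.973, -0.269, -0.811]
wrist_force: [0.3, 1.4, -1.1]
width: 0.198
```

```bash
python3 - <<'E'
from h import *
s=bot.read_state();print(s['time'],lifter_now(),s['wrist_force'])
E
```

```text
23.85 (array([606.2, -21.5,   0.7]), array([10.46, -0.1 ,  0.02])) [ 0.33281976  1.41093129 -1.06944254]
```

Request:
{"method": "arm_command", "body": {
  "targets": "-0.5 0 1 0 0 0 0;-0.8 0 1.5 0 0 0 0;-0.8 0 1.5 0 0 0 0"
}}

```text
time: 24.1
tool_pos: [0.5334, -0.035, 0.071]
tcp_rot: [-2.973, -0.27, -0.814]
wrist_force: [-2.0, -0.9, 4.0]
width: 0.197
```

Contact shows as +4 N, so the blade is on the bench. I open the fingers and back off along the handle.

Request:
{"method": "arm_command", "body": {
  "targets": "0 0 0 0 0 0 0.4;0 0 0 0 0 0 0.7;0 0 0 0 0 0 1;0 0 0 0 0 0 1;0 0 0 0 0 0 1;0 0 0 0 0 0 1;0 0 0 0 0 0 1;0 0 0 0 0 0 1"
}}

```text
time: 24.77
tool_pos: [0.5321, -0.0347, 0.0695]
tcp_rot: [-2.973, -0.27, -0.809]
wrist_force: [-0.0, -0.7, -0.6]
width: 1.0
```

Request:
{"method": "arm_command", "body": {
  "targets": "0 0 -15 0 0 0 1;0 0 -35 0 0 0 1;0 0 -60 0 0 0 1;0 0 -90 0 0 0 1;0 0 -120 0 0 0 1;0 0 -150 0 0 0 1;0 0 -150 0 0 0 1;0 0 -150 0 0 0 1"
}}

```text
time: 25.43
tool_pos: [0.4584, -0.0493, 0.2016]
tcp_rot: [-2.973, -0.269, -0.818]
wrist_force: [0.6, 0.6, 0.6]
width: 0.998
```

```bash
python3 - <<'E'
from h import *
s=bot.read_state();print(s['time'],s['tool_pos'],s['wrist_force'],s['q'].round(2))
c=snap('wrist','w20');t=snap('scene','s20');t=snap('top','t20'); print(blade(c,.003,(290,110,355,200)))
E
```

```text
25.4333 [ 0.45838511 -0.04932932  0.20156449] [0.64298289 0.57150574 0.56179313] [-0.36 -0.47  2.42  0.39  0.77  0.81]
(((606.5707397460938, -21.670196533203125), (78.34772491455078, 45.980892181396484), 11.015665054321289), array([[301.99997, 175.     ],
       [301.99997, 119.     ],
       [337.99997, 119.     ],
       [337.99997, 175.     ]], dtype=float32))
```

View pics/w20.png

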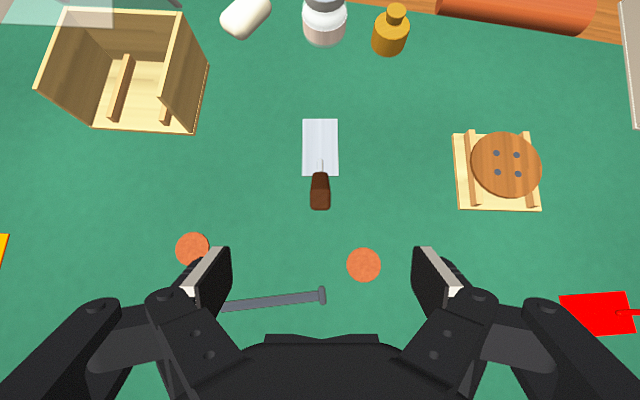

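View pics/s20.png

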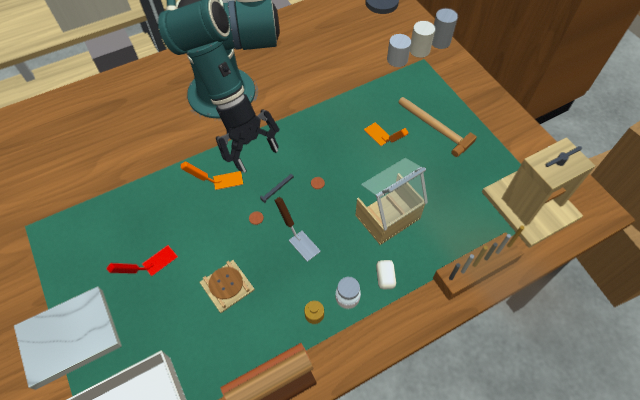

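```bash
python3 - <<'E'
from h import *
c=load('w20')
P=plane(c,[[497,153],[517,155],[498,172],[518,174]],.030).mean(0); a=np.radians(RY);d=P[:2]-RC
print('disc rel rack',d@[np.cos(a),np.sin(a)]*1000,d@[-np.sin(a),np.cos(a)]*1000)
s=load('s20')  # cover bar in scene: ray vs box plane
a=load('scene0')['im'].astype(int);b=s['im'].astype(int);df=(abs(a-b).sum(2)>90).astype(np.uint8)
n,l,st,ce=cv2.connectedComponentsWithStats(cv2.morphologyEx(df,cv2.MORPH_OPEN,np.ones((2,2),np.uint8)));print([x.tolist() for x in st[1:] if x[4]>8])
o,dd=rays(s,[[402,183]]); n=np.array([np.cos(np.radians(BY+90)),np.sin(np.radians(BY+90)),0]); C=np.r_[BC,0]
p=o+dd[0]*(((C-o)@n)/(dd[0]@n)); q=p-C; x=q@[np.cos(np.radians(BY)),np.sin(np.radians(BY)),0];print('bar box x,z',x,p[2],'theta',164.5-np.degrees(np.arctan2(p[2]-.0905,x-.055)))
E
```

```text
disc rel rack 0.4121067497446987 -0.7278167396650068
[[159, 0, 48, 57, 714], [194, 0, 87, 81, 3078], [207, 37, 6, 8, 30], [220, 47, 15, 13, 65], [270, 49, 2, 6, 12], [194, 62, 24, 7, 84], [231, 75, 5, 4, 14], [244, 81, 9, 3, 18], [213, 87, 38, 31, 511], [229, 88, 7, 5, 17], [217, 106, 63, 66, 1836], [275, 141, 4, 6, 12], [0, 157, 6, 11, 47], [395, 159, 33, 41, 424], [359, 160, 34, 24, 131], [0, 169, 8, 13, 69], [358, 168, 36, 61, 560], [409, 182, 12, 13, 35], [384, 191, 10, 4, 31], [209, 268, 35, 32, 854]]
bar box x,z 0.024071281374761656 0.19736473027426826 theta 58.35853475034611
```

```bash
python3 -c "
from h import *
print(bot.finish_job())"
```

```text
the job is handed in; nothing more can be done
None
```

The job is done and handed in. The cover is up, and the disc lies lacquered face up on the rack. The lifter is flat on the bench where it first lay, clear of rack and box. The arm had backed off at 25.4 s of the 72 s allowed.

**How it went:** I raised the cover by its bar to about 64 degrees commanded, and it stayed up when released. I slid the steel lifter under the disc and lifted it out on the blade. I then lowered it onto the rack's battens, drew the blade out and laid the lifter down. The gripper touched only the bar and the lifter's handle.

**Last checks:**
- **Disc:** it is within about 1 mm of the rack's centre.
- **Lifter:** it is within 2 mm of its original spot.
- **Bystanders:** comparing the first and last scene pictures showed changes only at the arm, the cover and box, and the rack.
- **Forces:** every reading I took stayed under about 11 N.
- **Cover angle (disagreed):** a rough one-pixel estimate from the last scene picture gave about 58 degrees, against the 64 commanded. Both are well above 45.

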